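# Make up a smear-staining kit and a specimen kit

## Robot

A 6-joint arm with a two-finger parallel gripper is mounted at the origin on a cart in front of the work surface, level with it; the furniture and walls round the work are solid. World frame = base frame: x ahead of the robot, y to its left, z up, the work surface at z = 0. Lengths are in mm, angles in rad, forces in N, time in s.
With the tool pointing down it reaches from about 400 to 925 mm from the base axis. Payload 12.5 kg.
Tool frame: the origin (TCP) lies between the finger pads; the fingertips stand 14 mm ahead of it and the grasp point (between the pads) lies 5 mm behind it; x points along the fingers, y is the direction in which the jaws open and shut, and the axes are right-handed (so a half turn about x gives the same grasp; the last joint's range is limited). The gripper opens to 95 mm and grips with 3 to 60 N. Pads are 20 mm wide; open, the fingers measure 119 mm over their backs; the gripper's body (75 mm by 180 mm) begins 59 mm behind the grasp point.
Start: joints at [-1.42, 0.491, 1.559, -0, 1.092, -0.106], TCP at [158.764, -604.516, 228.661] pointing down, gripper open.
Joint ranges: [-3.1, 3.1], [-0.84, 2.19], [0.05, 2.79], [-1.13, 4.28], [0.06, 2.93], [-2.69, 2.69]. Speed limits (rad/s): [2.22, 2.22, 2.79, 3.14, 3.14, 3.14].

## Interface

Orientations are given as [roll, pitch, yaw] about the fixed x, y, z axes, in that order (R = Rz(yaw) Ry(pitch) Rx(roll)).
In Python, from cell import env, cams gives the robot as it stands.
- The arm moves only by the tool carry_out, never from a script. Its arguments are lists of equal length, an entry for each row: "grip": the closure, from -1 (fully open) to 1 (shut); "linear": the shift along the tool's x, y, z scaled (see below), a list of three; "turn": the turn about the tool's x scaled (see below). In form: {"grip": [grip, ...], "linear": [[tx, ty, tz], ...], "turn": [turn, ...]}. A call has 1 to 5 rows; each row shifts and turns the commanded pose from where the row before left it, along the tool's axes as they then stand; what a row does not reach is not made up. The controller multiplies each number of a shift by 0.5 m and each number of a turn by 180 degrees. A row lasts 1/10 s, in which the tool goes at most 50 mm and 8.59 degrees, less where a joint would pass 70% of its speed; a pose out of reach is approached as far as the arm can. A call with a number of a shift or a turn outside -1 to 1 is refused whole. A call with a gripper value outside its range is refused whole. The fingers move at their own pace and stop on an object; the grip force is fixed at half the most. Time passes only in rows, so rows that do not move let the fingers close. It gives the time, the measured TCP pose, the force and the opening at its end, in the units of the state.
- env.state(): the state, without advancing time (a new reading comes with each control period).
- cams.read_camera(name): name is "scene" or "top" or "wrist"; returns the picture (384x512x3 uint8, blue, green, red); there is no depth.
- cams.camera_info(name): a dict with "fx", "fy", "cx", "cy" (pixels), "dist" ([k1, k2, p1, p2, k3] as OpenCV has them; the pictures are not rectified), "view" (4x4, takes a point from world to camera coordinates). Camera axes: x right, y down, z forward; pixel columns grow to the right and rows downward; lengths in mm; the calibration is good to about 2 mm. A picture is of the moment at which its call begins: read the wrist's pose just before it. camera_info takes no time and is no camera call; for the wrist camera it gives the pose at the moment of the call.
- env.job_done(): hands the job in, once; it reports no verdict.
The state is a dict: "t": time; "joints": joint angles; "qvel": joint speeds; "tau": joint torques, N m; "eef_pos": TCP position; "tcp_rot": TCP orientation; "ft_force": force on the tool from outside, world axes, zero at the start; "moment": the same for the moment, N m; "opening": opening from 0.0 (shut) to 1.0 (fully open).
Only numpy, scipy, OpenCV 4.12 (cv2) and the standard library are available. Lean on these libraries where they do the work, as an engineer would, in place of code of your own. Each camera call takes 0.05 s, during which the arm holds its last target. There are 200 camera calls.

## Task

Make up the two kits for the ward round: into the wider carrier with three empty pockets goes the staining kit - the slide box standing in the long slot, the smaller of the two reagent bottles upright in the round pocket and the timer lying face up in the shallow rectangular recess - and into the narrower carrier, which already holds two vials, goes the specimen kit - the lidded specimen cup upright in the round pocket and the marker pen lying in the long shallow groove. Seat each thing fully down in its own pocket without dropping it, and leave the larger reagent bottle standing where it is.

Things in the scene. Friction and masses are not known exactly. Their poses are not given: they have to be found in the camera images.
- stain_carrier: Wider white carrier, grey insert, fixed, 150 (x) x 174 (y) x 30 mm high. Origin: centre of underside, on the bench. Pockets from the origin, mm: slide-box slot at x 41, y 0, 50 (x) x 114 (y), floor z 8; round bottle pocket at x -30, y 48, 60 across, floor z 8; timer recess at x -30, y -35, 72 (x) x 86 (y), floor z 24. The bottle is tall and close to the others: best put in last.
- specimen_carrier: Narrower white carrier, grey insert, fixed, 124 (x) x 174 (y) x 30 mm high. Origin: centre of underside, on the bench. Pockets from the origin, mm: round cup pocket at x 24, y 40, 56 across, floor z 8; pen groove at x -36, y 0, 26 (x) x 146 (y), floor z 24. Two capped vials, 12 thick, fixed, already stand in it at x 26, y -28 and -56, tops at z 64.
- slide_box: Green plastic box for microscope slides standing upright, its lid shut (does not open), 36 mm (x) by 100 mm (y) by 72 mm high; straight walls 32 mm apart in x (from x -14 to +18 mm of the origin) to grip across. Origin: centre of the underside; y runs along the length. It may stand in the slot either way round, its length along the carrier's y.
- small_bottle: The smaller white reagent bottle (red cap), 48 mm across and 105 mm high: round body 48 mm across up to 91 mm, above it a cap 27 mm across; about 110 g, and it can swing between the fingers if gripped lightly. Origin: centre of the underside, z up.
- timer: Flat white bench timer lying face up, 58 mm (x) by 72 mm (y) by 18 mm thick; to be gripped across its 58 mm side. Origin: centre of the underside; y runs along its longer side. It may lie in the recess either way round, its longer side along the carrier's y.
- specimen_cup: Specimen cup with a fixed red lid, 50 mm high: body 42 mm across, lid 48 mm across from 36 mm up to the top. Origin: centre of the underside, z up.
- marker_pen: Black marker pen lying on its side, 12 mm wide (x) by 131 mm long (y), 12 mm thick where it is gripped (14 mm at the clip). It does not roll. Origin: under its middle, on the surface it lies on; y runs along the pen. It may lie either way round in the groove, along the carrier's y.
- large_bottle: The larger white reagent bottle (blue cap), 58 mm across and 125 mm high; stays in stock, not to be moved. Origin: centre of the underside, z up.
There are look-alikes about, which are no part of the job. Leave any green or turquoise look-alike of the specimen_cup alone.

How it is judged (in metres and radians):
At the end, for the whole second after the job is handed in: All five things rest released in their own pockets: origins within 13 mm of the pocket centre in x and y, 4 mm of its floor in height; tilt under 0.12 rad; box, timer and pen along their pockets within 0.25 rad. The larger bottle stands upright within 20 mm of where it was (x of slide_box in the frame of stain_carrier between 0.028 and 0.054 m and y of slide_box in the frame of stain_carrier between -0.013 and 0.013 m and z of slide_box in the frame of stain_carrier between 0.004 and 0.012 m and x of small_bottle in the frame of stain_carrier between -0.043 and -0.017 m and y of small_bottle in the frame of stain_carrier between 0.035 and 0.061 m and z of small_bottle in the frame of stain_carrier between 0.004 and 0.012 m and x of timer in the frame of stain_carrier between -0.043 and -0.017 m and y of timer in the frame of stain_carrier between -0.048 and -0.022 m and z of timer in the frame of stain_carrier between 0.02 and 0.028 m and x of specimen_cup in the frame of specimen_carrier between 0.011 and 0.037 m and y of specimen_cup in the frame of specimen_carrier between 0.027 and 0.053 m and z of specimen_cup in the frame of specimen_carrier between 0.004 and 0.012 m and x of marker_pen in the frame of specimen_carrier between -0.049 and -0.023 m and y of marker_pen in the frame of specimen_carrier between -0.013 and 0.013 m and z of marker_pen in the frame of specimen_carrier between 0.02 and 0.028 m and angle between each of slide_box, small_bottle, timer, specimen_cup, marker_pen's own z axis and vertical below 0.12 rad and linear speed of each of slide_box, small_bottle, timer, specimen_cup, marker_pen below 0.02 m/s and angular speed of each of slide_box, small_bottle, timer, specimen_cup, marker_pen below 0.2 rad/s and angle between the y axis of each of slide_box, timer and the y axis of stain_carrier, either way round below 0.25 rad and angle between the y axis of marker_pen and the y axis of specimen_carrier, either way round below 0.25 rad and distance of large_bottle from where it was at the start of the episode below 0.02 m and angle between large_bottle's own z axis and vertical below 0.1 rad); the robot touches nothing.
It fails at once if one of the five things is dropped: out of the fingers it falls faster than 0.6 m/s (a drop of about 18 mm or more) ((contact force between slide_box and the fingers below 0.05 N and linear speed of slide_box above 0.6 m/s) or (contact force between small_bottle and the fingers below 0.05 N and linear speed of small_bottle above 0.6 m/s) or (contact force between timer and the fingers below 0.05 N and linear speed of timer above 0.6 m/s) or (contact force between specimen_cup and the fingers below 0.05 N and linear speed of specimen_cup above 0.6 m/s) or (contact force between marker_pen and the fingers below 0.05 N and linear speed of marker_pen above 0.6 m/s)).
It fails at once if the larger reagent bottle, which stays in stock, is shifted by more than 20 mm or tipped (distance of large_bottle from where it was at the start of the episode above 0.02 m or angle between large_bottle's own z axis and vertical above 0.3 rad).
It also fails if it takes over 122 s, if anything falls off the work surface, if the arm or the gripper's body presses on something with over 40 N, if the wrist force passes 120 N, or if a joint passes its speed limit or range.

## Working session

There is one attempt and no reset: what is moved stays moved. The work goes in short steps, Python scripts to look and compute and a tool call to move; the robot and the scene stay as the last step left them, time stands still between calls to the robot, and variables do not carry over. Pictures are saved under pics/ and viewed, about 12 in all and at most 16, crops included, and the job is handed in when it is done.

Besides the shell and the picture viewer there is one more tool, called after ">>>" as name(argument=value, ...) on one line, values as JSON. carry_out: Moves the arm, as the interface text tells. Shifts and turns lie within -1 to 1; 1 stands for 0.5 m of shift or 180 degrees of turn. Its arguments: {"type":"object","properties":{"grip":{"type":"array"},"linear":{"type":"array"},"turn":{"type":"array"}},"required":["grip","linear","turn"]}

```bash
ls; mkdir -p pics; python3 - <<'E'
from cell import env, cams
import cv2
print(env.state())
for n in ("scene","top","wrist"):
    cv2.imwrite(f"pics/{n}0.png",cams.read_camera(n)); 
    i=cams.camera_info(n); print(n,{k:(v if k!='view' else None) for k,v in i.items()}); print(i['view'])
E
```

```text
pics
{'t': 0.0, 'joints': array([-1.41957190e+00,  4.91544367e-01,  1.55946020e+00, -6.72753554e-06,
        1.09166799e+00, -1.05603942e-01]), 'qvel': array([-0.00189626,  0.00039892, -0.00038147, -0.00069744,  0.00068606,
       -0.00076532]), 'tau': array([-3.04962614e-04, -6.12647223e+01, -2.58182359e+01,  6.92291977e-02,
        4.82038292e-02, -1.17481432e-04]), 'eef_pos': array([ 158.7427362 , -604.27074851,  228.06746904]), 'tcp_rot': array([-1.67087518,  1.5697164 ,  1.72754895]), 'ft_force': array([-0.19971311,  0.64012167, -0.35015458]), 'moment': array([0.04827901, 0.0471116 , 0.01104803]), 'opening': 1.0004497650493753}
scene {'fx': 448.7516332540194, 'fy': 448.7516332540194, 'cx': 257.86209484032196, 'cy': 182.6231024219751, 'dist': array([-0.01103708,  0.        ,  0.        ,  0.        ,  0.        ]), 'view': None}
[[-8.24034589e-01 -5.66371161e-01 -1.38095497e-02  3.78045937e+02]
 [-3.83856611e-01  5.76083042e-01 -7.21652570e-01  2.83689333e+02]
 [ 4.16678652e-01 -5.89365792e-01 -6.92117667e-01  1.14011266e+03]
 [ 0.00000000e+00  0.00000000e+00  0.00000000e+00  1.0
[... 255 characters left out ...]
5306247e-03 -1.03497520e+02]
 [-9.85969743e-01  1.40371029e-02 -1.66332877e-01  5.37485804e+02]
 [ 1.66184699e-01 -1.11421413e-02 -9.86031692e-01  8.70355055e+02]
 [ 0.00000000e+00  0.00000000e+00  0.00000000e+00  1.00000000e+00]]
wrist {'fx': 315.388152202314, 'fy': 315.388152202314, 'cx': 253.4896629684668, 'cy': 195.5222916517718, 'dist': array([-0.02766778,  0.        ,  0.        ,  0.        ,  0.        ]), 'view': None}
[[ 2.54135466e-01 -9.67168623e-01 -1.39307848e-04 -6.24353323e+02]
 [-9.36882609e-01 -2.46213201e-01  2.48253978e-01 -2.80270870e+01]
 [-2.40137757e-01 -6.29596254e-02 -9.68694969e-01  3.89968941e+02]
 [ 0.00000000e+00  0.00000000e+00  0.00000000e+00  1.00000000e+00]]
```

```bash
python3 - <<'E'
import cv2
for n in("top","scene"):
    a=cv2.imread(f"pics/{n}0.png"); cv2.imwrite(f"pics/{n}0b.png",cv2.resize(a,(800,600),interpolation=cv2.INTER_CUBIC))
E
```

```text
(no output)
```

View pics/top0b.png

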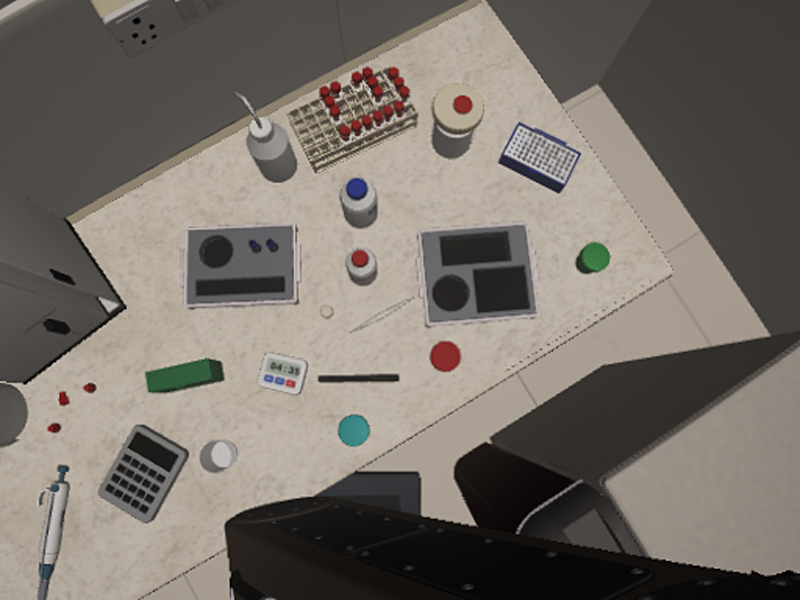

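View pics/scene0b.png

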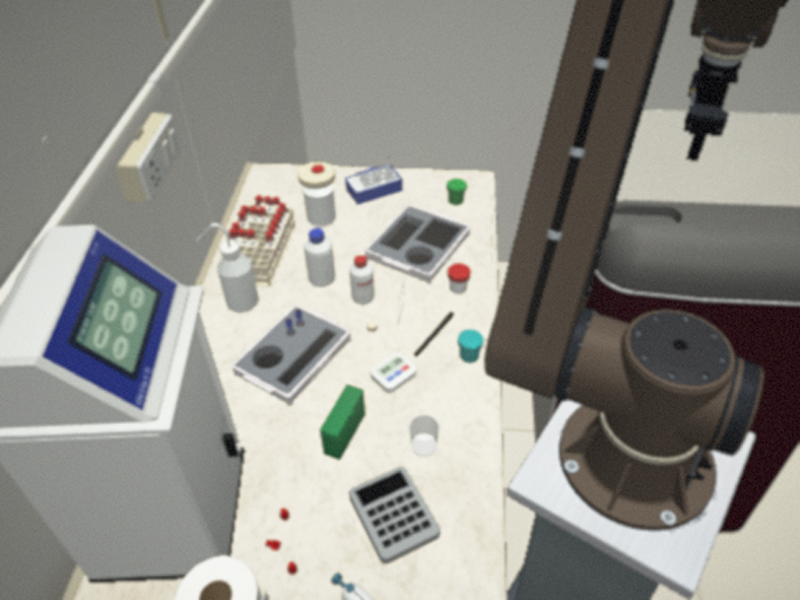

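Top view (800x600 scale): slide box (185,375), timer (283,373), pen (358,378). Stain carrier is at (478,274) and specimen carrier at (241,265).

- **Cup candidates:** red (445,356), green (594,257) and turquoise (354,430). The red one matches the description.
- **Bottle candidates:** red cap (361,260), blue cap (357,188) and wash bottle (270,150). The red-capped one is the smaller reagent bottle.

```bash
cat > h.py <<'E'
import numpy as np, cv2
from scipy.spatial.transform import Rotation as Rot
from cell import env, cams
def ray(info,u,v):
    K=np.array([[info['fx'],0,info['cx']],[0,info['fy'],info['cy']],[0,0,1]])
    p=cv2.undistortPoints(np.array([[[u,v]]],float),K,np.array(info['dist']))[0,0]
    V=np.array(info['view']); R=V[:3,:3]
    return -R.T@V[:3,3], R.T@np.array([p[0],p[1],1])
def p2w(info,u,v,z):
    c,d=ray(info,u,v); return c+d*(z-c[2])/d[2]
def w2p(info,P):
    K=np.array([[info['fx'],0,info['cx']],[0,info['fy'],info['cy']],[0,0,1]])
    V=np.array(info['view']); P=np.atleast_2d(np.array(P,float))
    return cv2.projectPoints(P,cv2.Rodrigues(V[:3,:3])[0],V[:3,3],K,np.array(info['dist']))[0][:,0]
def tool():
    s=env.state(); return np.array(s['eef_pos']),Rot.from_euler('xyz',s['tcp_rot']).as_matrix()
def status():
    s=env.state(); p,R=tool()
    print('t',round(s['t'],2),'tcp',p.round(1),'toolx',R[:,0].round(3),'tooly',R[:,1].round(3),'jaw yaw deg',round(np.degrees(np.arctan2(R[1,1],R[0,1])),2),'open',round(s['opening'],3),'F',np.round(s['ft_force'],1),'j6',round(s['joints'][5],2))
def move(target):
    "world target TCP -> tool-axes shift in scaled units"
    p,R=tool(); d=R.T@(np.array(target)-p); print('shift units',(d/500).round(4),'mm',d.round(1))
E
python3 - <<'E'
from h import *
i=cams.camera_info('top'); s=1/1.5625
for n,u,v,z in [('box',185,368,72),('timer',283,371,18),('pen',358,378,12),('cup',445,356,50),('sb',360,258,105),('lb',357,186,125),('stain',477,274,30),('spec',240,265,30),('green',594,257,50),('turq',354,430,50)]:
    print(n,p2w(i,u*s,v*s,z).round(0))
w=cams.camera_info('wrist');c,d=ray(w,253,195);print('wrist cam',c,d)
status();print(tool()[1].round(3))
E
```

```text
box [433. 214.  72.]
timer [430.  73.  18.]
pen [417. -47.  12.]
cup [ 448. -185.   50.]
sb [593. -56. 105.]
lb [699. -53. 125.]
stain [ 582. -243.   30.]
spec [603. 145.  30.]
green [ 604. -432.   50.]
turq [337. -42.  50.]
wrist cam [ 226.05849953 -586.20328407  384.63181004] [-0.23898082 -0.06105029 -0.96910587]
t 0.15 tcp [ 158.8 -604.3  228.2] toolx [-0.     0.001 -1.   ] tooly [ 0.254 -0.967 -0.001] jaw yaw deg -75.29 open 1.001 F [-0.5 -0.2  0.4] j6 -0.11
[[-0.     0.254 -0.967]
 [ 0.001 -0.967 -0.254]
 [-1.    -0.001 -0.   ]]
```

```bash
cat >> h.py <<'E'
def plan(target,yaw=None,n=None,step=42):
    "rows to reach world TCP target and jaw yaw (deg), in tool axes and units"
    p,R=tool(); d=np.array(target,float)-p
    y0=np.degrees(np.arctan2(R[1,1],R[0,1])); dy=0 if yaw is None else yaw-y0
    n=n or int(max(np.ceil(np.linalg.norm(d)/step),np.ceil(abs(dy)/8),1))
    Rk=R.copy(); L=[]
    for k in range(n):
        L.append([round(float(v),4)+0. for v in Rk.T@(d/n)/500]); Rk=Rk@Rot.from_euler('x',-dy/n,degrees=True).as_matrix()
    tw=round(-dy/n/180,4)
    for k in range(0,n,5): print(L[k:k+5],'turn',tw)
E
python3 -c "
from h import *
plan([510,-150,280],0,16)"
```

```text
[[-0.0064, -0.0438, -0.0569], [-0.0064, -0.039, -0.0603], [-0.0064, -0.0339, -0.0633], [-0.0064, -0.0286, -0.0659], [-0.0064, -0.0231, -0.068]] turn -0.0261
[[-0.0064, -0.0174, -0.0696], [-0.0064, -0.0117, -0.0708], [-0.0064, -0.0058, -0.0716], [-0.0064, 0.0001, -0.0718], [-0.0064, 0.006, -0.0715]] turn -0.0261
[[-0.0064, 0.0118, -0.0708], [-0.0064, 0.0176, -0.0696], [-0.0064, 0.0232, -0.0679], [-0.0064, 0.0287, -0.0658], [-0.0064, 0.034, -0.0632]] turn -0.0261
[[-0.0064, 0.0391, -0.0602]] turn -0.0261
```

>>> carry_out(grip=[-1,-1,-1,-1,-1], linear=[[-0.006,-0.044,-0.057],[-0.006,-0.039,-0.06],[-0.006,-0.034,-0.063],[-0.006,-0.029,-0.066],[-0.006,-0.023,-0.068]], turn=[-0.026,-0.026,-0.026,-0.026,-0.026])

```text
t: 0.65
eef_pos: [269.0, -461.0, 243.6]
tcp_rot: [-1.891, 1.571, 1.919]
ft_force: [0.4, 0.0, -0.9]
opening: 0.998
```

>>> carry_out(grip=[-1,-1,-1,-1,-1], linear=[[-0.006,-0.017,-0.07],[-0.006,-0.012,-0.071],[-0.006,-0.006,-0.072],[-0.006,0,-0.072],[-0.006,0.006,-0.072]], turn=[-0.026,-0.026,-0.026,-0.026,-0.026])

```text
t: 1.15
eef_pos: [379.7, -318.7, 258.7]
tcp_rot: [-1.787, 1.571, 2.432]
ft_force: [0.7, -0.2, -0.0]
opening: 1.0
```

>>> carry_out(grip=[-1,-1,-1,-1,-1], linear=[[-0.006,0.012,-0.071],[-0.006,0.018,-0.07],[-0.006,0.023,-0.068],[-0.006,0.029,-0.066],[-0.006,0.034,-0.063]], turn=[-0.026,-0.026,-0.026,-0.026,-0.026])

```text
t: 1.65
eef_pos: [490.7, -177.1, 273.7]
tcp_rot: [-1.131, 1.571, -2.787]
ft_force: [0.9, -1.2, -0.5]
opening: 0.996
```

>>> carry_out(grip=[-1,-1,-1], linear=[[-0.006,0.039,-0.06],[0,0,0],[0,0,0]], turn=[-0.026,0,0])

```text
t: 1.95
eef_pos: [512.1, -149.8, 276.3]
tcp_rot: [-1.637, 1.57, 3.069]
ft_force: [-0.2, -0.4, 0.4]
opening: 1.003
```

```bash
cat >> h.py <<'E'
import pickle
def snap(name,cam='wrist'):
    i=cams.camera_info(cam); a=cams.read_camera(cam); pickle.dump(i,open(f'pics/{name}.pkl','wb')); cv2.imwrite(f'pics/{name}_raw.png',a)
    cv2.imwrite(f'pics/{name}.png',cv2.resize(a,(800,600),interpolation=cv2.INTER_CUBIC)); status()
def load(name): return pickle.load(open(f'pics/{name}.pkl','rb'))
S=1/1.5625
E
python3 -c "
from h import *
snap('w1'); plan([510,140,280],0,8)"
```

```text
t 2.0 tcp [ 511.8 -150.4  276.4] toolx [-0.001 -0.    -1.   ] tooly [ 1.    -0.007 -0.001] jaw yaw deg -0.42 open 1.002 F [ 0.  -0.1 -0.7] j6 -0.4
[[-0.0009, -0.001, -0.0726], [-0.0009, -0.0009, -0.0726], [-0.0009, -0.0009, -0.0726], [-0.0009, -0.0008, -0.0726], [-0.0009, -0.0007, -0.0726]] turn -0.0003
[[-0.0009, -0.0007, -0.0726], [-0.0009, -0.0006, -0.0726], [-0.0009, -0.0005, -0.0726]] turn -0.0003
```

View pics/w1.png

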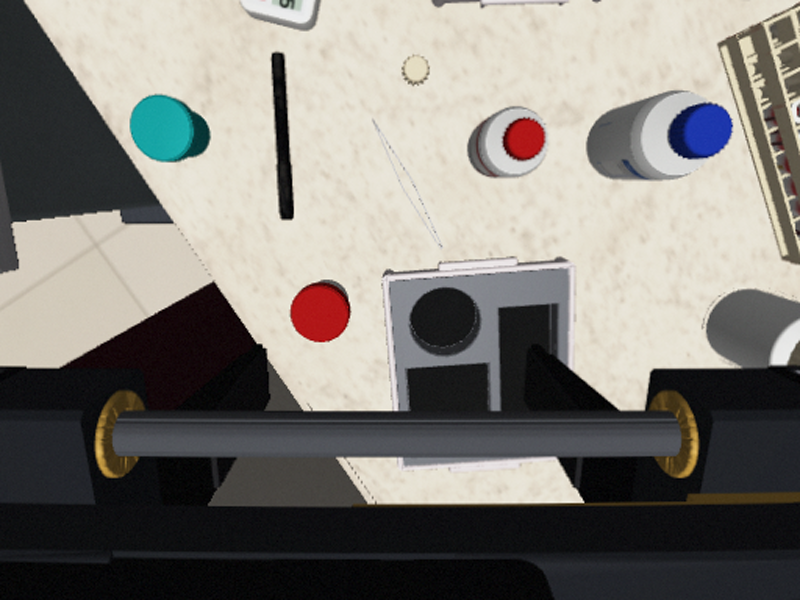

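Wrist view 1 (800x600): red-lidded cup (320,312), pen from (277,53) to (287,218), small red-capped bottle (525,139) and the larger blue-capped one (700,130). The turquoise cup is at (163,128). The stain carrier's round pocket is at (445,318). On to the left half.

>>> carry_out(grip=[-1,-1,-1,-1,-1], linear=[[-0.001,-0.001,-0.073],[-0.001,-0.001,-0.073],[-0.001,-0.001,-0.073],[-0.001,-0.001,-0.073],[-0.001,-0.001,-0.073]], turn=[0,0,0,0,0])

```text
t: 2.5
eef_pos: [510.4, 32.3, 279.1]
tcp_rot: [-0.347, 1.571, -1.928]
ft_force: [-0.8, 0.0, 0.8]
opening: 1.001
```

>>> carry_out(grip=[-1,-1,-1,-1,-1], linear=[[-0.001,-0.001,-0.073],[-0.001,-0.001,-0.073],[-0.001,-0.001,-0.073],[0,0,0],[0,0,0]], turn=[0,0,0,0,0])

```text
t: 3.0
eef_pos: [510.0, 141.2, 280.4]
tcp_rot: [-0.666, 1.57, -2.244]
ft_force: [0.0, -0.6, 0.5]
opening: 0.999
```

```bash
python3 -c "
from h import *
snap('w2')
i=load('w1')
f=lambda n,u,v,z: print(n,p2w(i,u*S,v*S,z).round(1))
f('cup',320,312,50);f('pen a',277,53,10);f('pen b',287,218,10);f('sb cap',525,139,105);f('lb cap',700,130,125)
f('c TL',384,270,30);f('c TR',574,263,30);f('c BL',400,467,30);f('bottle pocket',445,318,30)
f('timer rec TL',408,368,30);f('timer rec TR',489,363,30);f('slot TL',498,307,30);f('slot TR',557,304,30)
"
```

```text
t 3.05 tcp [510.1 140.6 280.5] toolx [-0. -0. -1.] tooly [ 1.    -0.008 -0.   ] jaw yaw deg -0.47 open 1.003 F [1.2 0.2 0.6] j6 0.15
cup [ 450.7 -183.1   50. ]
pen a [419.3  17.8  10. ]
pen b [ 419.8 -111.1   10. ]
sb cap [594.6 -55.3 105. ]
lb cap [694.7 -51.4 125. ]
c TL [ 502.2 -152.8   30. ]
c TR [ 659.7 -147.8   30. ]
c BL [ 514.7 -337.5   30. ]
bottle pocket [ 553.5 -194.5   30. ]
timer rec TL [ 522.1 -239.7   30. ]
timer rec TR [ 592.7 -235.5   30. ]
slot TL [ 598.2 -185.1   30. ]
slot TR [ 648.1 -182.8   30. ]
```

View pics/w2.png

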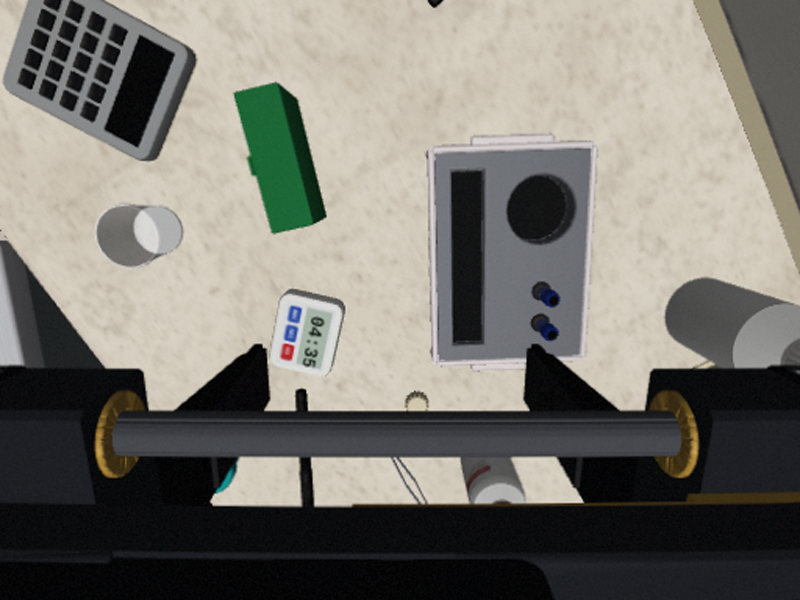

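Wrist view 2: slide box's top face runs from (235,93) to (272,233), with the latch on its left (-x) side. The timer is at (307,333), and the specimen carrier at (512,252) with its cup pocket at (541,208). I'll enlarge for corner readings.

```bash
python3 -c "
from h import *
a=cv2.imread('pics/w2_raw.png')[45:245,140:390]
cv2.imwrite('pics/w2c.png',cv2.resize(a,None,fx=3,fy=3,interpolation=cv2.INTER_CUBIC))"
```

```text
(no output)
```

View pics/w2c.png

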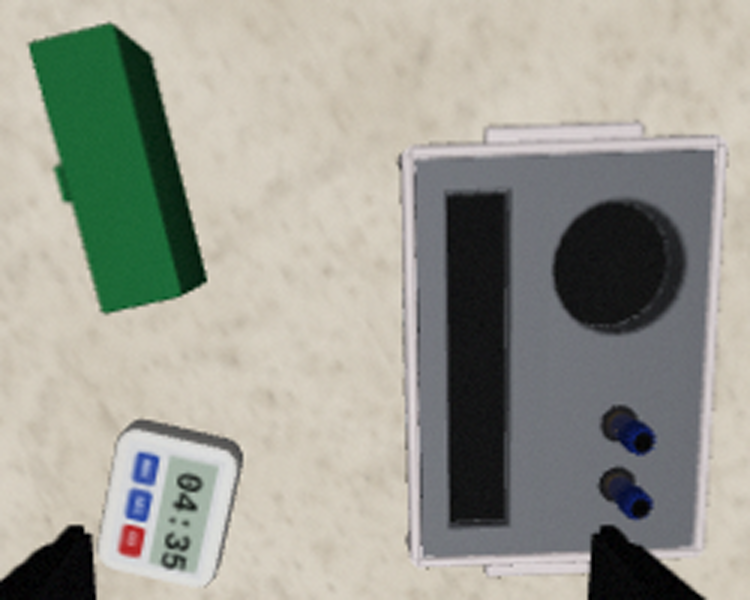

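```bash
python3 -c "
from h import *
i=load('w2')
def f(n,pts,z):
    P=np.array([p2w(i,140+u/3,45+v/3,z) for u,v in pts]); print(n,P[:,:2].round(1).tolist(),'mean',P.mean(0).round(1)); return P
def yaws(P):  # TL,TR,BR,BL
    d=[P[1]-P[0],P[2]-P[3]]; e=[P[0]-P[3],P[1]-P[2]]
    print('  yaw x-edges',[round(np.degrees(np.arctan2(v[1],v[0])),1) for v in d],'y-edges',[round(np.degrees(np.arctan2(-v[0],v[1])),1) for v in e],'len',[round(np.hypot(v[0],v[1]),1) for v in d+e])
yaws(f('box',[(30,43),(110,23),(182,295),(104,312)],72))
yaws(f('timer',[(122,424),(242,455),(212,585),(100,560)],18))
yaws(f('groove',[(445,190),(511,188),(508,525),(449,527)],30))
yaws(f('carrier',[(403,150),(725,138),(703,558),(412,566)],30))
f('cup pocket',[(619,266)],30); f('cup rim',[(553,266),(685,266)],30)
"
```

```text
box [[398.9, 270.5], [428.3, 276.8], [449.8, 179.7], [419.4, 173.4]] mean [424.1 225.1  72. ]
  yaw x-edges [np.float64(12.2), np.float64(11.6)] y-edges [np.float64(11.9), np.float64(12.4)] len [np.float64(30.1), np.float64(31.0), np.float64(99.2), np.float64(99.5)]
timer [[410.7, 117.1], [464.8, 102.1], [448.4, 38.4], [396.0, 51.4]] mean [429.9  77.3  18. ]
  yaw x-edges [np.float64(-15.5), np.float64(-13.9)] y-edges [np.float64(-12.6), np.float64(-14.4)] len [np.float64(56.1), np.float64(54.0), np.float64(67.3), np.float64(65.8)]
groove [[554.1, 218.5], [581.5, 219.1], [585.6, 71.6], [558.8, 70.8]] mean [570. 145.  30.]
  yaw x-edges [np.float64(1.4), np.float64(1.6)] y-edges [np.float64(1.8), np.float64(1.6)] len [np.float64(27.4), np.float64(26.8), np.float64(147.7), np.float64(147.6)]
carrier [[536.5, 234.5], [669.3, 238.8], [676.1, 54.8], [542.3, 52.1]] mean [606.  145.1  30. ]
  yaw x-edges [np.float64(1.9), np.float64(1.2)] y-edges [np.float64(1.8), np.float64(2.1)] len [np.float64(132.8), np.float64(133.8), np.float64(182.5), np.float64(184.1)]
cup pocket [[628.6, 187.0]] mean [628.6 187.   30. ]
cup rim [[600.5, 187.1], [656.8, 186.9]] mean [628.6 187.   30. ]
```

```bash
python3 -c "
from h import *
i=load('w2')
for z in (0,60,80,100): print('beaker left rim side at z',z,p2w(i,97*S,233*S,z).round(0), 'lower end mid',p2w(i,158*S,231*S,z).round(0))
plan([428.3,205.5,160],12,6)
"
```

```text
beaker left rim side at z 0 [244. 167.   0.] lower end mid [299. 169.   0.]
beaker left rim side at z 60 [280. 174.  60.] lower end mid [328. 174.  60.]
beaker left rim side at z 80 [293. 176.  80.] lower end mid [338. 176.  80.]
beaker left rim side at z 100 [305. 178. 100.] lower end mid [347. 178. 100.]
[[0.0402, -0.0274, -0.0214], [0.0402, -0.0266, -0.0224], [0.0402, -0.0258, -0.0234], [0.0402, -0.0249, -0.0243], [0.0402, -0.024, -0.0252]] turn -0.0115
[[0.0402, -0.0231, -0.026]] turn -0.0115
```

>>> carry_out(grip=[-1,-1,-1,-1,-1], linear=[[0.04,-0.027,-0.021],[0.04,-0.027,-0.022],[0.04,-0.026,-0.023],[0.04,-0.025,-0.024],[0.04,-0.024,-0.025]], turn=[-0.0115,-0.0115,-0.0115,-0.0115,-0.0115])

```text
t: 3.55
eef_pos: [441.7, 193.7, 180.0]
tcp_rot: [0.871, 1.57, -0.527]
ft_force: [1.3, 1.2, -0.2]
opening: 0.999
```

>>> carry_out(grip=[-1,-1,-1], linear=[[0.04,-0.023,-0.026],[0,0,0],[0,0,0]], turn=[-0.0115,0,0])

```text
t: 3.85
eef_pos: [429.1, 204.8, 161.0]
tcp_rot: [0.383, 1.571, -0.98]
ft_force: [0.8, 0.2, 0.1]
opening: 0.997
```

```bash
python3 -c "
from h import *
snap('w3');plan([428.3,205.5,47],12,4)
"
```

```text
t 3.9 tcp [429.5 204.9 161.4] toolx [ 0.001  0.    -1.   ] tooly [0.979 0.206 0.001] jaw yaw deg 11.89 open 1.002 F [1.3 0.2 0.6] j6 0.1
[[0.0572, -0.0006, -0.0004], [0.0572, -0.0006, -0.0004], [0.0572, -0.0006, -0.0004], [0.0572, -0.0006, -0.0004]] turn -0.0002
```

View pics/w3.png

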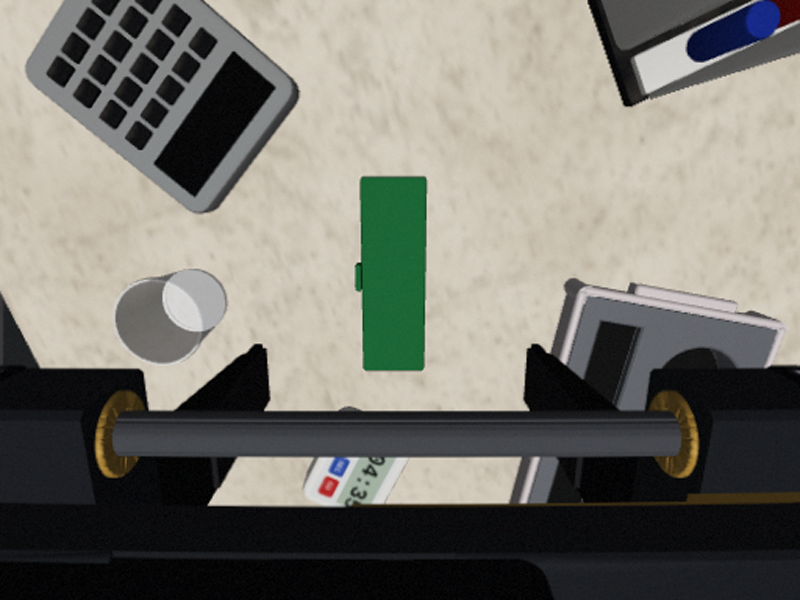

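Box is square to the jaws and centred at (394,274), with the finger midline at 396. Descend and grip off-centre of the latch.

>>> carry_out(grip=[-1,-1,-1,-1,-1], linear=[[0.057,-0.001,0],[0.057,-0.001,0],[0.057,0,0],[0.057,0,0],[0,0,0]], turn=[0,0,0,0,0])

```text
t: 4.4
eef_pos: [427.5, 204.5, 45.0]
tcp_rot: [-1.422, 1.568, -2.785]
ft_force: [-0.8, -0.1, 0.5]
opening: 0.998
```

>>> carry_out(grip=[1,1,1,1,1], linear=[[0,0,0],[0,0,0],[0,0,0],[0,0,0],[0,0,0]], turn=[0,0,0,0,0])

```text
t: 4.9
eef_pos: [427.6, 205.6, 47.2]
tcp_rot: [1.583, 1.57, 0.222]
ft_force: [-0.1, 0.4, -0.9]
opening: 0.636
```

>>> carry_out(grip=[1,1,1], linear=[[0,0,0],[0,0,0],[0,0,0]], turn=[0,0,0])

```text
t: 5.2
eef_pos: [427.4, 205.5, 46.6]
tcp_rot: [-0.625, 1.571, -1.986]
ft_force: [0.3, -0.2, -0.1]
opening: 0.382
```

```bash
python3 -c "
from h import *
i=load('w3')
P=np.array([p2w(i,u*S,v*S,72) for u,v in [(361,177),(427,177),(425,370),(363,370)]]);print(P.round(1),P.mean(0).round(1))
status();p,R=tool();print('plan lift+yaw')
plan(p+[0,0,115],12,4)
"
```

```text
[[398.  270.9  72. ]
 [429.2 277.5  72. ]
 [450.2 180.2  72. ]
 [417.9 173.4  72. ]] [423.8 225.5  72. ]
t 5.2 tcp [427.4 205.5  46.6] toolx [-0. -0. -1.] tooly [ 0.978  0.208 -0.   ] jaw yaw deg 12.02 open 0.382 F [ 0.3 -0.2 -0.1] j6 0.1
plan lift+yaw
[[-0.0575, 0.0, 0.0], [-0.0575, 0.0, 0.0], [-0.0575, 0.0, 0.0], [-0.0575, 0.0, 0.0]] turn 0.0
```

>>> carry_out(grip=[1,1,1,1,1], linear=[[0,0,0],[0,0,0],[-0.01,0,0],[-0.02,0,0],[-0.04,0,0]], turn=[0,0,0,0,0])

```text
t: 5.7
eef_pos: [427.0, 205.4, 81.8]
tcp_rot: [-1.408, 1.569, -2.769]
ft_force: [0.0, 0.1, -0.9]
opening: 0.336
```

>>> carry_out(grip=[1,1,1,1,1], linear=[[-0.06,0,0],[-0.06,0,0],[-0.06,0,0],[-0.05,0,0],[0,0,0]], turn=[0,0,0,0,0])

```text
t: 6.2
eef_pos: [428.3, 205.9, 200.1]
tcp_rot: [1.658, 1.565, 0.297]
ft_force: [0.3, 0.1, -0.4]
opening: 0.335
```

```bash
python3 -c "
from h import *
snap('w4'); plan([629.5,-261,195],3,14)
"
```

```text
t 6.25 tcp [427.7 205.6 198.2] toolx [ 0.003  0.001 -1.   ] tooly [0.978 0.208 0.003] jaw yaw deg 12.02 open 0.339 F [-1.3  0.5 -1.2] j6 0.1
[[0.0005, 0.0143, 0.0712], [0.0005, 0.0151, 0.071], [0.0005, 0.0159, 0.0709], [0.0005, 0.0167, 0.0707], [0.0005, 0.0175, 0.0705]] turn 0.0036
[[0.0005, 0.0183, 0.0703], [0.0005, 0.0191, 0.0701], [0.0005, 0.0199, 0.0699], [0.0005, 0.0207, 0.0696], [0.0005, 0.0214, 0.0694]] turn 0.0036
[[0.0005, 0.0222, 0.0691], [0.0005, 0.023, 0.0689], [0.0005, 0.0238, 0.0686], [0.0005, 0.0245, 0.0684]] turn 0.0036
```

View pics/w4.png

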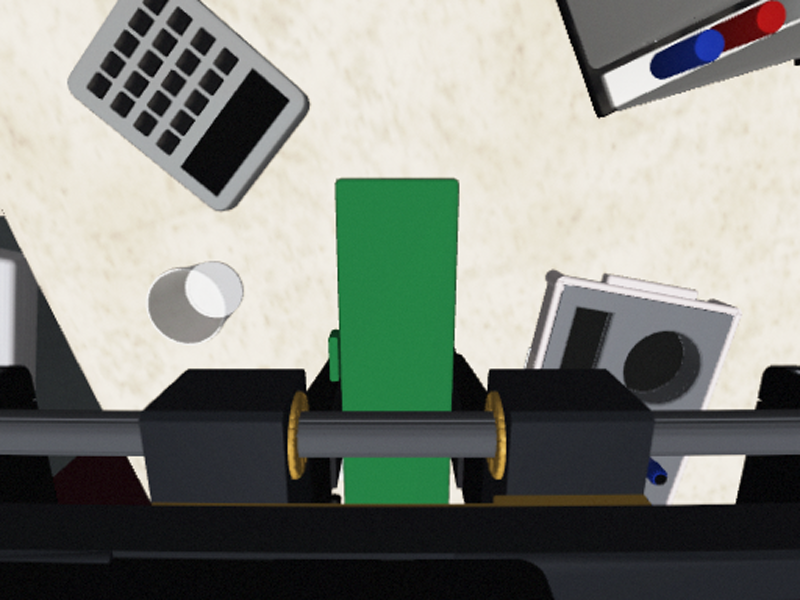

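Box is held with the opening at 32 mm and looks level. Carry it over the slot.

>>> carry_out(grip=[1,1,1,1,1], linear=[[0,0.007,0.036],[0,0.015,0.071],[0,0.016,0.071],[0,0.017,0.071],[0,0.017,0.07]], turn=[0.004,0.004,0.004,0.004,0.004])

```text
t: 6.75
eef_pos: [491.5, 53.8, 195.5]
tcp_rot: [-1.714, 1.569, -3.138]
ft_force: [-0.1, -0.6, 0.6]
opening: 0.339
```

>>> carry_out(grip=[1,1,1,1,1], linear=[[0,0.018,0.07],[0,0.019,0.07],[0,0.02,0.07],[0,0.021,0.07],[0,0.021,0.069]], turn=[0.004,0.004,0.004,0.004,0.004])

```text
t: 7.25
eef_pos: [561.8, -113.5, 195.3]
tcp_rot: [-1.931, 1.569, 2.865]
ft_force: [-1.1, 0.0, -0.8]
opening: 0.337
```

>>> carry_out(grip=[1,1,1,1,1], linear=[[0,0.022,0.069],[0,0.023,0.069],[0,0.023,0.068],[0,0.03,0.068],[0,0.01,0.034]], turn=[0.003,0.003,0.003,0,0])

```text
t: 7.75
eef_pos: [626.7, -264.5, 194.6]
tcp_rot: [-1.971, 1.569, 2.796]
ft_force: [-0.1, 0.4, -0.9]
opening: 0.341
```

>>> carry_out(grip=[1,1], linear=[[0,0,0],[0,0,0]], turn=[0,0])

```text
t: 7.95
eef_pos: [625.7, -261.6, 195.1]
tcp_rot: [-2.141, 1.568, 2.627]
ft_force: [0.8, 0.9, -0.2]
opening: 0.333
```

```bash
python3 -c "
from h import *
i=load('w4'); p=np.array([427.7,205.6,198.2]); r=Rot.from_euler('z',12,degrees=True).as_matrix()
print('expect far top corners if level',(w2p(i,[p+r@[-16,70.3,25.4],p+r@[16,70.3,25.4]])/S).round(0))
snap('w5'); plan([629.5,-261,90],3,4)
"
```

```text
expect far top corners if level [[333. 179.]
 [455. 179.]]
t 8.0 tcp [ 625.8 -261.1  195.6] toolx [-0.002  0.001 -1.   ] tooly [ 0.998  0.056 -0.002] jaw yaw deg 3.21 open 0.339 F [ 0.4  0.1 -0.7] j6 -0.55
[[0.0528, 0.0019, 0.0001], [0.0528, 0.0019, 0.0001], [0.0528, 0.0019, 0.0001], [0.0528, 0.0019, 0.0001]] turn 0.0003
```

View pics/w5.png

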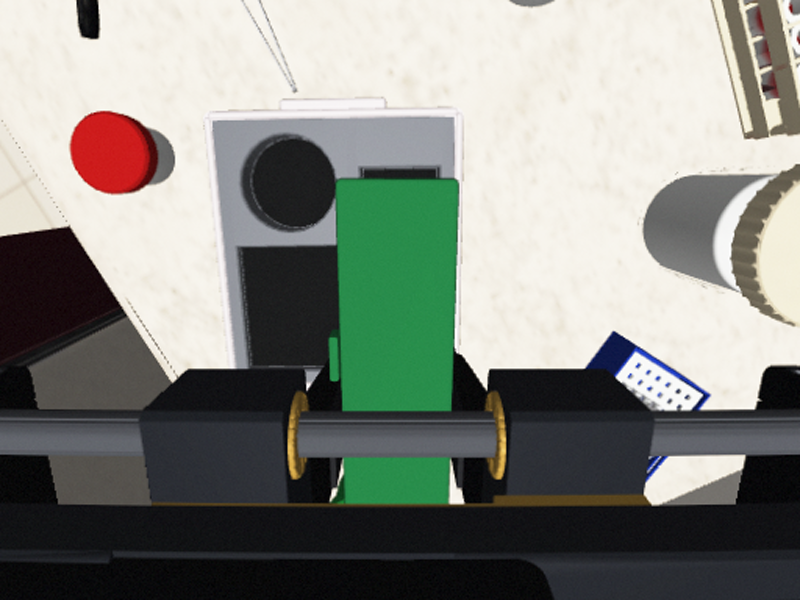

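Box is level (expected 333/455,179; seen 336/458,180). The carrier's slot corners (360,168) and (439,167) are visible, as is the round pocket (290,182), so I can refine its pose.

```bash
python3 -c "
from h import *
from scipy.optimize import least_squares
i=load('w5')
L=[((290,182),(-30,48)),((360,168),(16,57)),((439,167),(66,57)),((238,247),(-66,8)),((248,366),(-66,-78))]
W=np.array([p2w(i,u*S,v*S,30)[:2] for (u,v),_ in L]); M=np.array([m for _,m in L],float)
def T(q): c,s=np.cos(q[2]),np.sin(q[2]); return M@np.array([[c,s],[-s,c]])+q[:2]
r=least_squares(lambda q:(T(q)-W).ravel(),[586,-242,.05]); q=r.x
print('carrier',q[:2].round(1),np.degrees(q[2]).round(2)); print((T(q)-W).round(1))
c,s=np.cos(q[2]),np.sin(q[2])
for n,x,y in [('slot',41,0),('bottle',-30,48),('timer',-30,-35),('boxTCP',43,-20.3)]: print(n,(q[0]+c*x-s*y).round(1),(q[1]+s*x+c*y).round(1))
"
```

```text
carrier [ 586.4 -243.1] 3.4
[[-0.8 -0.2]
 [ 0.5  0.6]
 [ 0.8  0.2]
 [-0.3  1.1]
 [-0.2 -1.7]]
slot 627.4 -240.7
bottle 553.7 -197.0
timer 558.6 -279.8
boxTCP 630.6 -260.8
```

>>> carry_out(grip=[1,1,1,1,1], linear=[[0.04,0.004,0],[0.05,0.005,0],[0.05,0,0],[0.04,0,0],[0.02,0,0]], turn=[0,0,0,0,0])

```text
t: 8.5
eef_pos: [630.1, -260.2, 94.9]
tcp_rot: [-2.111, 1.568, 2.658]
ft_force: [-0.3, -0.1, -1.7]
opening: 0.338
```

>>> carry_out(grip=[1,1], linear=[[0,0,0],[0,0,0]], turn=[0,0])

```text
t: 8.7
eef_pos: [631.2, -261.5, 97.5]
tcp_rot: [0.991, 1.57, -0.524]
ft_force: [-0.4, 0.3, -0.3]
opening: 0.337
```

```bash
python3 -c "
from h import *
status();plan([630.3,-260.8,55],3.4,4)
"
```

```text
t 8.7 tcp [ 631.2 -261.5   97.5] toolx [ 0.001 -0.    -1.   ] tooly [0.998 0.056 0.001] jaw yaw deg 3.22 open 0.337 F [-0.4  0.3 -0.3] j6 -0.55
[[0.0213, -0.0004, -0.0004], [0.0213, -0.0004, -0.0004], [0.0213, -0.0004, -0.0004], [0.0213, -0.0004, -0.0004]] turn -0.0002
```

>>> carry_out(grip=[1,1,1,1,1], linear=[[0.02,0,0],[0.02,0,0],[0.02,0,0],[0.012,0,0],[0.006,0,0]], turn=[0,0,0,0,0])

```text
t: 9.2
eef_pos: [630.6, -261.7, 56.6]
tcp_rot: [-2.056, 1.57, 2.712]
ft_force: [-0.2, 0.6, -0.7]
opening: 0.339
```

>>> carry_out(grip=[1,1,1], linear=[[0.004,0,0],[0.003,0,0],[0,0,0]], turn=[0,0,0])

```text
t: 9.5
eef_pos: [631.0, -261.9, 54.6]
tcp_rot: [0.86, 1.57, -0.655]
ft_force: [-0.9, 0.2, 2.0]
opening: 0.336
```

>>> carry_out(grip=[0,0,0,-0.5,-1], linear=[[0,0,0],[0,0,0],[0,0,0],[-0.02,0,0],[-0.05,0,0]], turn=[0,0,0,0,0])

```text
t: 10.0
eef_pos: [630.1, -261.4, 88.1]
tcp_rot: [-2.093, 1.567, 2.675]
ft_force: [0.5, 0.0, 0.0]
opening: 0.616
```

>>> carry_out(grip=[-1,-1,-1,-1,-1], linear=[[-0.08,0,0],[-0.08,0,0],[-0.05,0,0],[0,0,0],[0,0,0]], turn=[0,0,0,0,0])

```text
t: 10.5
eef_pos: [630.8, -261.7, 194.8]
tcp_rot: [0.937, 1.57, -0.578]
ft_force: [-0.1, -0.4, -0.1]
opening: 0.991
```

```bash
python3 -c "
from h import *
snap('w6');plan([430,77.5,150],-14,10)
"
```

```text
t 10.55 tcp [ 630.5 -261.6  193.7] toolx [-0.001  0.    -1.   ] tooly [ 0.998  0.056 -0.001] jaw yaw deg 3.19 open 0.991 F [-0.4 -0.3 -0.3] j6 -0.55
[[0.0088, -0.0363, -0.0699], [0.0088, -0.0383, -0.0688], [0.0088, -0.0404, -0.0676], [0.0088, -0.0424, -0.0664], [0.0088, -0.0444, -0.0651]] turn 0.0096
[[0.0088, -0.0463, -0.0637], [0.0088, -0.0482, -0.0623], [0.0088, -0.05, -0.0608], [0.0088, -0.0518, -0.0593], [0.0088, -0.0536, -0.0577]] turn 0.0096
```

View pics/w6.png

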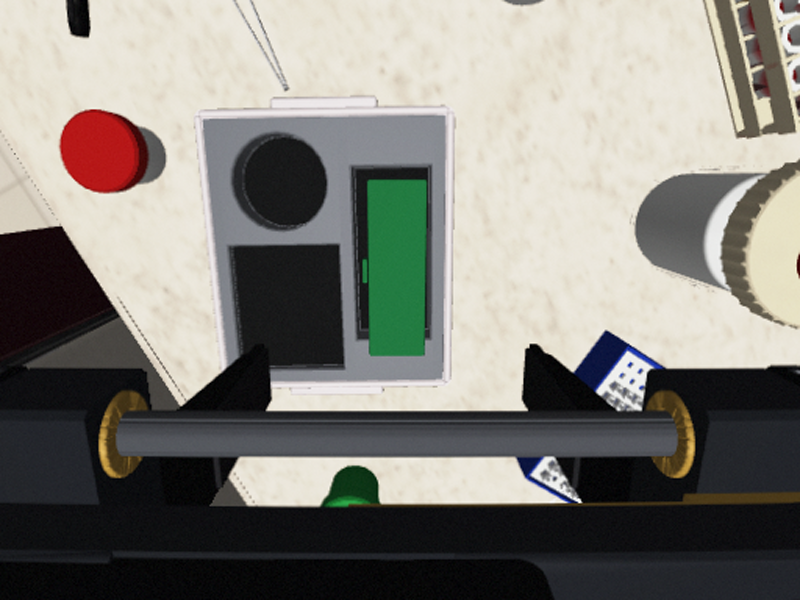

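Box is seated in the slot, square, with gaps all round. Next the timer.

>>> carry_out(grip=[-1,-1,-1,-1,-1], linear=[[0.009,-0.036,-0.07],[0.009,-0.038,-0.069],[0.009,-0.04,-0.068],[0.009,-0.042,-0.066],[0.009,-0.044,-0.065]], turn=[0.0096,0.0096,0.0096,0.0096,0.0096])

```text
t: 11.05
eef_pos: [530.0, -90.9, 170.2]
tcp_rot: [-1.756, 1.568, 2.86]
ft_force: [1.1, 0.6, -0.6]
opening: 1.0
```

>>> carry_out(grip=[-1,-1,-1,-1,-1], linear=[[0.009,-0.046,-0.064],[0.009,-0.048,-0.062],[0.009,-0.05,-0.061],[0.009,-0.052,-0.059],[0.009,-0.054,-0.058]], turn=[0.0096,0.0096,0.0096,0.0096,0.0096])

```text
t: 11.55
eef_pos: [429.9, 78.6, 148.1]
tcp_rot: [-1.262, 1.569, -3.081]
ft_force: [0.6, 0.1, 0.1]
opening: 0.999
```

>>> carry_out(grip=[-1,-1], linear=[[0,0,0],[0,0,0]], turn=[0,0])

```text
t: 11.75
eef_pos: [431.1, 77.9, 148.5]
tcp_rot: [-1.175, 1.569, -2.99]
ft_force: [-0.2, 0.2, -0.7]
opening: 0.997
```

```bash
python3 -c "
from h import *
status();plan([430,77.5,30],-14,4)
"
```

```text
t 11.75 tcp [431.1  77.9 148.5] toolx [-0.001 -0.    -1.   ] tooly [ 0.97  -0.241 -0.001] jaw yaw deg -13.97 open 0.997 F [-0.2  0.2 -0.7] j6 0.27
[[0.0593, -0.0004, 0.0003], [0.0593, -0.0004, 0.0003], [0.0593, -0.0004, 0.0003], [0.0593, -0.0004, 0.0003]] turn 0.0
```

>>> carry_out(grip=[-1,-1,-1,-1,-1], linear=[[0.07,-0.001,0],[0.08,-0.001,0],[0.06,0,0],[0.035,0,0],[0.014,0,0]], turn=[0,0,0,0,0])

```text
t: 12.25
eef_pos: [430.4, 76.7, 17.7]
tcp_rot: [-1.254, 1.568, -3.072]
ft_force: [0.5, 0.3, 0.6]
opening: 0.998
```

>>> carry_out(grip=[1,1,1,1,1], linear=[[0,0,0],[0,0,0],[0,0,0],[0,0,0],[0,0,0]], turn=[0,0,0,0,0])

```text
t: 12.75
eef_pos: [430.8, 77.7, 20.2]
tcp_rot: [1.751, 1.57, -0.066]
ft_force: [0.0, 0.3, 0.0]
opening: 0.635
```

>>> carry_out(grip=[1,1,1,1], linear=[[0,0,0],[0,0,0],[0,0,0],[0,0,0]], turn=[0,0,0,0])

```text
t: 13.15
eef_pos: [430.7, 77.8, 20.1]
tcp_rot: [1.715, 1.57, -0.102]
ft_force: [-0.1, -0.8, 6.8]
opening: 0.611
```

>>> carry_out(grip=[1,1,1,1,1], linear=[[-0.01,0,0],[-0.04,0,0],[-0.07,0,0],[-0.08,0,0],[-0.06,0,0]], turn=[0,0,0,0,0])

```text
t: 13.65
eef_pos: [430.5, 77.8, 151.9]
tcp_rot: [1.777, 1.57, -0.04]
ft_force: [0.6, 0.4, 0.3]
opening: 0.606
```

```bash
python3 -c "
from h import *
status();plan([558.6,-279.8,150],3.4,10)
"
```

```text
t 13.65 tcp [430.5  77.8 151.9] toolx [ 0.001 -0.    -1.   ] tooly [ 0.97  -0.243  0.001] jaw yaw deg -14.08 open 0.606 F [0.6 0.4 0.3] j6 0.27
[[0.0004, 0.0423, 0.0631], [0.0004, 0.0403, 0.0644], [0.0004, 0.0383, 0.0656], [0.0004, 0.0363, 0.0667], [0.0004, 0.0343, 0.0678]] turn -0.0097
[[0.0004, 0.0322, 0.0688], [0.0004, 0.0301, 0.0698], [0.0004, 0.0279, 0.0707], [0.0004, 0.0257, 0.0715], [0.0004, 0.0236, 0.0722]] turn -0.0097
```

>>> carry_out(grip=[1,1,1,1,1], linear=[[0,0.042,0.063],[0,0.04,0.064],[0,0.038,0.066],[0,0.036,0.067],[0,0.034,0.068]], turn=[-0.0097,-0.0097,-0.0097,-0.0097,-0.0097])

```text
t: 14.15
eef_pos: [494.0, -102.6, 150.0]
tcp_rot: [1.128, 1.571, -0.535]
ft_force: [0.7, -0.2, -1.6]
opening: 0.604
```

>>> carry_out(grip=[1,1,1,1,1], linear=[[0,0.032,0.069],[0,0.03,0.07],[0,0.028,0.071],[0,0.026,0.071],[0,0.024,0.072]], turn=[-0.0097,-0.0097,-0.0097,-0.0097,-0.0097])

```text
t: 14.65
eef_pos: [558.2, -281.3, 149.9]
tcp_rot: [-1.923, 1.571, 2.849]
ft_force: [0.3, 1.3, -0.4]
opening: 0.606
```

>>> carry_out(grip=[1,1], linear=[[0,0,0],[0,0,0]], turn=[0,0])

```text
t: 14.85
eef_pos: [557.6, -280.2, 149.3]
tcp_rot: [-2.236, 1.57, 2.534]
ft_force: [0.4, 0.4, 0.2]
opening: 0.606
```

```bash
python3 -c "
from h import *
snap('w7');plan([558.6,-279.8,46],3.4,4)
"
```

```text
t 14.9 tcp [ 557.5 -279.4  149.5] toolx [-0.001  0.001 -1.   ] tooly [ 0.998  0.058 -0.001] jaw yaw deg 3.34 open 0.608 F [-0.2  1.2 -0.4] j6 -0.63
[[0.0517, 0.0006, 0.0002], [0.0517, 0.0006, 0.0002], [0.0517, 0.0006, 0.0002], [0.0517, 0.0006, 0.0002]] turn -0.0001
```

View pics/w7.png

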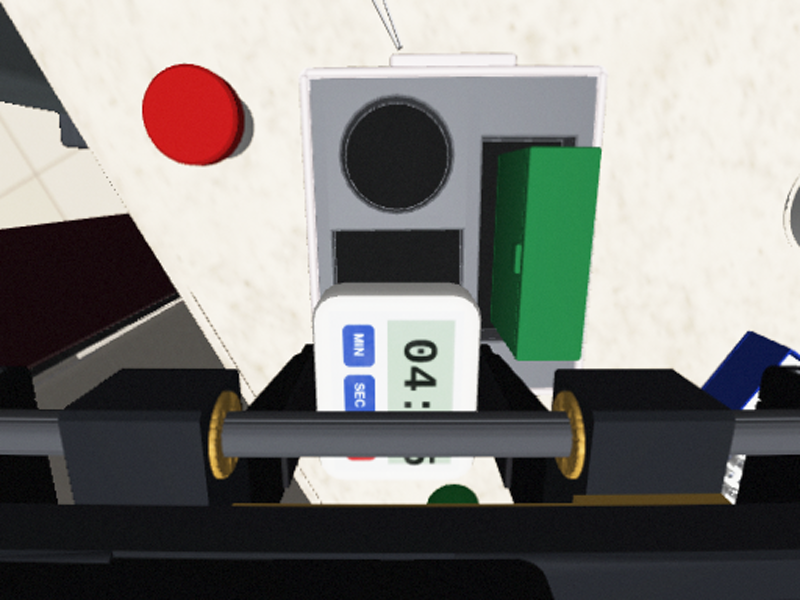

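```bash
python3 -c "
from h import *
i=load('w7')
a=p2w(i,397*S,297*S,147.5);print('timer +y edge',a.round(1)); print('expected', -279.4+36)
print('corner sides',p2w(i,314*S,330*S,147.5).round(1),p2w(i,479*S,330*S,147.5).round(1))
print('rec edge TL TR',p2w(i,333*S,230*S,30).round(1),p2w(i,463*S,230*S,30).round(1))
"
```

```text
timer +y edge [ 556.1 -247.8  147.5]
expected -243.39999999999998
corner sides [ 528.9 -260.8  147.5] [ 584.3 -257.6  147.5]
rec edge TL TR [ 520.1 -239.6   30. ] [ 592.4 -235.4   30. ]
```

>>> carry_out(grip=[1,1,1,1], linear=[[0.05,0.001,0],[0.06,0.001,0],[0.04,0,0],[0,0,0]], turn=[0,0,0,0])

```text
t: 15.3
eef_pos: [557.8, -278.0, 72.5]
tcp_rot: [-2.197, 1.566, 2.575]
ft_force: [-0.3, 1.1, -1.3]
opening: 0.608
```

>>> carry_out(grip=[1,1,1,1], linear=[[0.024,0.001,0.001],[0.018,0,0],[0.01,0,0],[0,0,0]], turn=[0,0,0,0])

```text
t: 15.7
eef_pos: [559.5, -280.2, 48.3]
tcp_rot: [-2.039, 1.57, 2.732]
ft_force: [-0.3, 0.3, -0.8]
opening: 0.607
```

```bash
python3 -c "
from h import *
status()"
```

```text
t 15.7 tcp [ 559.5 -280.2   48.3] toolx [-0.001  0.    -1.   ] tooly [ 0.998  0.059 -0.   ] jaw yaw deg 3.38 open 0.607 F [-0.3  0.3 -0.8] j6 -0.63
```

>>> carry_out(grip=[1,1,-0.4,-0.4,-0.4], linear=[[0.004,0,0],[0,0,0],[0,0,0],[0,0,0],[0,0,0]], turn=[0,0,0,0,0])

```text
t: 16.2
eef_pos: [559.7, -280.4, 46.9]
tcp_rot: [0.806, 1.57, -0.706]
ft_force: [-0.3, -0.4, -0.6]
opening: 0.692
```

>>> carry_out(grip=[-0.4,-0.4,-0.4,-1,-1], linear=[[-0.02,0,0],[-0.05,0,0],[-0.08,0,0],[-0.06,0,0],[0,0,0]], turn=[0,0,0,0,0])

```text
t: 16.7
eef_pos: [561.1, -281.2, 156.7]
tcp_rot: [0.935, 1.563, -0.577]
ft_force: [0.8, 0.8, -0.2]
opening: 0.817
```

```bash
python3 -c "
from h import *
snap('w8');plan([450.7,-183.1,130],0,5)"
```

```text
t 16.75 tcp [ 560.3 -280.7  154.3] toolx [ 0.004 -0.002 -1.   ] tooly [0.998 0.059 0.004] jaw yaw deg 3.37 open 0.854 F [ 0.1  0.8 -0.4] j6 -0.63
[[0.0095, -0.0415, -0.0416], [0.0095, -0.042, -0.0411], [0.0095, -0.0425, -0.0406], [0.0095, -0.0429, -0.0401], [0.0095, -0.0434, -0.0396]] turn 0.0037
```

View pics/w8.png

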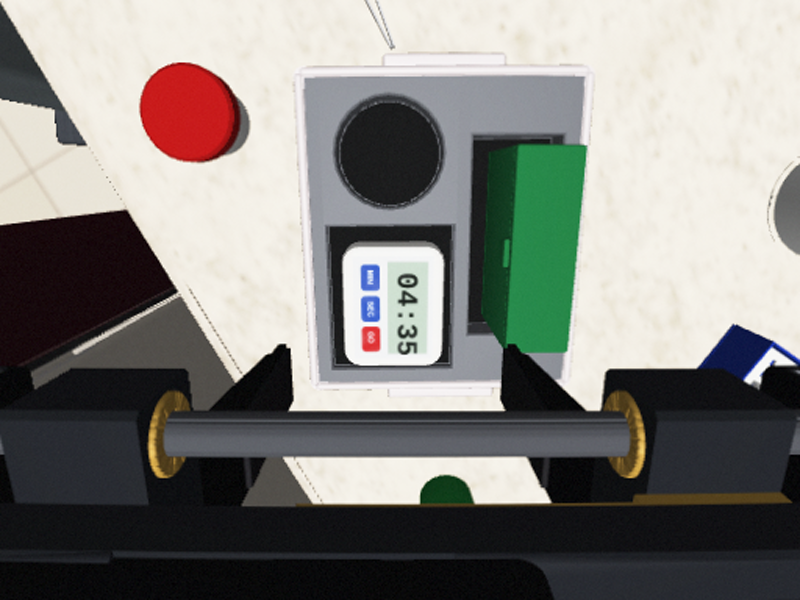

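Timer lies inside its recess, clear on all sides. The cup is the red-lidded one at (188,112); the look-alikes are the green one at the lower edge (445,490) and the turquoise one, which is out of view.

```bash
python3 -c "
from h import *
print('cup',p2w(load('w8'),187*S,111*S,50).round(1),p2w(load('w7'),191*S,114*S,50).round(1))
p,R=tool();plan([450.5,-183.5,130],0,5)"
```

```text
cup [ 450.8 -184.2   50. ] [ 451.2 -184.6   50. ]
[[0.0095, -0.0416, -0.0414], [0.0095, -0.0421, -0.0409], [0.0095, -0.0425, -0.0404], [0.0095, -0.043, -0.0399], [0.0095, -0.0435, -0.0394]] turn 0.0037
```

>>> carry_out(grip=[-1,-1,-1,-1,-1], linear=[[0.01,-0.042,-0.041],[0.01,-0.042,-0.041],[0.01,-0.042,-0.04],[0.01,-0.043,-0.04],[0.01,-0.043,-0.039]], turn=[0.0037,0.0037,0.0037,0.0037,0.0037])

```text
t: 17.25
eef_pos: [448.7, -182.7, 125.8]
tcp_rot: [-2.033, 1.569, 2.679]
ft_force: [0.7, -0.3, 0.5]
opening: 0.998
```

>>> carry_out(grip=[-1,-1], linear=[[0,0,0],[0,0,0]], turn=[0,0])

```text
t: 17.45
eef_pos: [450.2, -183.7, 126.4]
tcp_rot: [-1.691, 1.571, 3.023]
ft_force: [0.1, 0.6, -0.3]
opening: 0.998
```

```bash
python3 -c "
from h import *
status();plan([451,-184.3,41],0,4)"
```

```text
t 17.45 tcp [ 450.2 -183.7  126.4] toolx [-0.  0. -1.] tooly [ 1.     0.001 -0.   ] jaw yaw deg 0.07 open 0.998 F [ 0.1  0.6 -0.3] j6 -0.52
[[0.0427, 0.0004, 0.0003], [0.0427, 0.0004, 0.0003], [0.0427, 0.0004, 0.0003], [0.0427, 0.0004, 0.0003]] turn 0.0001
```

The open finger would meet the carrier rim, so I'll pre-close to about 60 mm before descending.

>>> carry_out(grip=[-0.26,-0.26,-0.26,-0.26,-0.26], linear=[[0,0.001,0.001],[0,0,0],[0,0,0],[0,0,0],[0.02,0,0]], turn=[0,0,0,0,0])

```text
t: 17.95
eef_pos: [451.2, -184.5, 117.0]
tcp_rot: [1.013, 1.569, -0.557]
ft_force: [-0.6, 0.2, 0.2]
opening: 0.655
```

>>> carry_out(grip=[-0.26,-0.26,-0.26,-0.26,-0.26], linear=[[0.04,0,0],[0.05,0,0],[0.04,0,0],[0.02,0,0],[0,0,0]], turn=[0,0,0,0,0])

```text
t: 18.45
eef_pos: [450.1, -183.9, 40.3]
tcp_rot: [-2.066, 1.568, 2.648]
ft_force: [-0.2, -0.5, -0.1]
opening: 0.633
```

>>> carry_out(grip=[1,1,1,1,1], linear=[[0,0,0],[0,0,0],[0,0,0],[0,0,0],[0,0,0]], turn=[0,0,0,0,0])

```text
t: 18.95
eef_pos: [450.9, -184.4, 42.3]
tcp_rot: [0.988, 1.569, -0.582]
ft_force: [-0.2, 0.1, 7.2]
opening: 0.496
```

>>> carry_out(grip=[1,1,1,1,1], linear=[[-0.01,0,0],[-0.04,0,0],[-0.07,0,0],[-0.08,0,0],[-0.06,0,0]], turn=[0,0,0,0,0])

```text
t: 19.45
eef_pos: [450.6, -184.2, 174.1]
tcp_rot: [0.994, 1.569, -0.576]
ft_force: [0.8, -1.0, -0.9]
opening: 0.501
```

```bash
python3 -c "
from h import *
status();plan([628.7,186.3,172],1,11)
"
```

```text
t 19.45 tcp [ 450.6 -184.2  174.1] toolx [ 0.001 -0.001 -1.   ] tooly [1.    0.001 0.001] jaw yaw deg 0.05 open 0.501 F [ 0.8 -1.  -0.9] j6 -0.52
[[0.0004, 0.0324, -0.0673], [0.0004, 0.0325, -0.0673], [0.0004, 0.0326, -0.0672], [0.0004, 0.0327, -0.0672], [0.0004, 0.0328, -0.0671]] turn -0.0005
[[0.0004, 0.0329, -0.0671], [0.0004, 0.033, -0.067], [0.0004, 0.0331, -0.067], [0.0004, 0.0332, -0.0669], [0.0004, 0.0333, -0.0669]] turn -0.0005
[[0.0004, 0.0334, -0.0668]] turn -0.0005
```

>>> carry_out(grip=[1,1,1,1,1], linear=[[0,0.016,-0.034],[0,0.033,-0.067],[0,0.033,-0.067],[0,0.033,-0.067],[0,0.033,-0.067]], turn=[-0.0005,-0.0005,-0.0005,-0.0005,-0.0005])

```text
t: 19.95
eef_pos: [524.3, -31.4, 172.1]
tcp_rot: [1.081, 1.57, -0.481]
ft_force: [0.2, 0.0, -0.9]
opening: 0.496
```

>>> carry_out(grip=[1,1,1,1,1], linear=[[0,0.033,-0.067],[0,0.033,-0.067],[0,0.033,-0.067],[0,0.033,-0.067],[0,0.033,-0.067]], turn=[-0.0005,-0.0005,-0.0005,-0.0005,-0.0005])

```text
t: 20.45
eef_pos: [604.7, 137.2, 172.0]
tcp_rot: [0.106, 1.571, -1.448]
ft_force: [1.0, -0.0, 0.1]
opening: 0.499
```

>>> carry_out(grip=[1,1,1,1], linear=[[0,0.033,-0.067],[0,0.017,-0.034],[0,0,0],[0,0,0]], turn=[-0.0005,0,0,0])

```text
t: 20.85
eef_pos: [628.1, 186.4, 171.5]
tcp_rot: [-1.097, 1.57, -2.649]
ft_force: [-0.6, -0.6, -0.1]
opening: 0.499
```

```bash
python3 -c "
from h import *
snap('w9');plan([628.7,186.3,62],1.7,3)
"
```

```text
t 20.9 tcp [628.1 185.9 171.6] toolx [-0.001 -0.    -1.   ] tooly [ 1.     0.018 -0.001] jaw yaw deg 1.03 open 0.501 F [-0.4  0.5 -0.5] j6 0.17
[[0.0731, 0.0004, -0.0003], [0.0731, 0.0004, -0.0003], [0.0731, 0.0004, -0.0003]] turn -0.0012
```

View pics/w9.png

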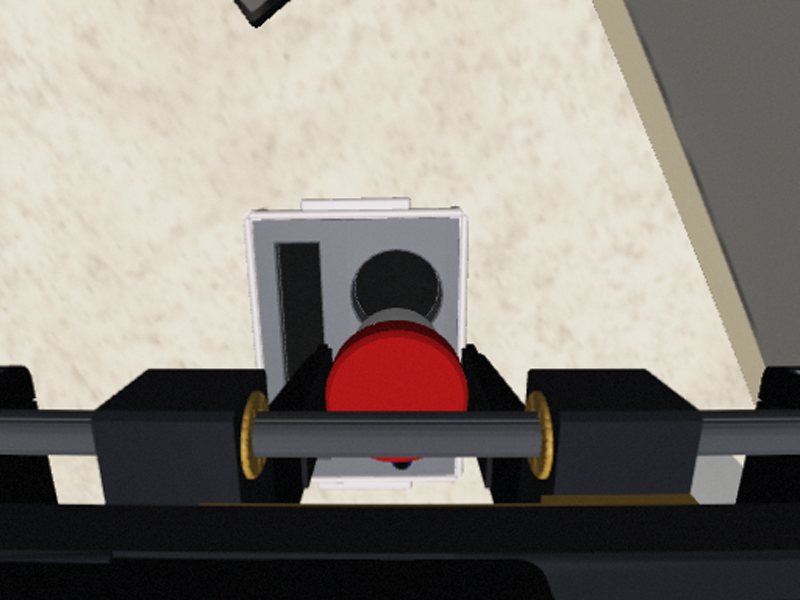

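```bash
python3 -c "
from h import *
i=load('w9')
print('pocket rim +y',p2w(i,396*S,249*S,30).round(1),'sides',p2w(i,350*S,290*S,30).round(1),p2w(i,441*S,290*S,30).round(1))
print('lid +y edge top',p2w(i,397*S,330*S,180).round(1),'sides',p2w(i,326*S,395*S,172).round(1),p2w(i,468*S,395*S,172).round(1))
"
```

```text
pocket rim +y [627.6 215.3  30. ] sides [599.5 189.3  30. ] [655.9 190.4  30. ]
lid +y edge top [627.9 210.7 180. ] sides [604.1 184.4 172. ] [652.8 185.3 172. ]
```

>>> carry_out(grip=[1,1,1,1,1], linear=[[0.05,0.001,0],[0.07,0,0],[0.05,0,0],[0.03,0,0],[0,0,0]], turn=[-0.002,0,0,0,0])

```text
t: 21.4
eef_pos: [628.3, 185.5, 70.1]
tcp_rot: [-1.359, 1.568, -2.906]
ft_force: [-0.8, -0.1, 0.2]
opening: 0.498
```

>>> carry_out(grip=[1,1,1,1], linear=[[0.018,0,-0.001],[0.014,0,0],[0.006,0,0],[0,0,0]], turn=[0,0,0,0])

```text
t: 21.8
eef_pos: [629.0, 187.0, 52.5]
tcp_rot: [-0.631, 1.571, -2.178]
ft_force: [-0.3, 0.5, -0.1]
opening: 0.501
```

>>> carry_out(grip=[1,1], linear=[[0.003,0,0],[0,0,0]], turn=[0,0])

```text
t: 22.0
eef_pos: [629.2, 187.0, 51.3]
tcp_rot: [1.421, 1.571, -0.125]
ft_force: [-0.6, 0.2, -0.7]
opening: 0.497
```

>>> carry_out(grip=[1,1,-0.3,-0.3,-0.3], linear=[[0.003,0,0],[0,0,0],[0,0,0],[0,0,0],[-0.005,0,0]], turn=[0,0,0,0,0])

```text
t: 22.5
eef_pos: [629.0, 187.0, 51.9]
tcp_rot: [-1.204, 1.57, -2.75]
ft_force: [-0.0, -0.5, 0.3]
opening: 0.639
```

>>> carry_out(grip=[-0.3,-0.3,-0.3,-0.3,-0.3], linear=[[-0.03,0,0],[-0.06,0,0],[-0.08,0,0],[-0.06,0,0],[0,0,0]], turn=[0,0,0,0,0])

```text
t: 23.0
eef_pos: [630.7, 187.4, 172.8]
tcp_rot: [1.723, 1.563, 0.177]
ft_force: [-0.5, -0.5, 0.5]
opening: 0.649
```

```bash
python3 -c "
from h import *
snap('w10');plan([419.5,-46.7,120],0,8)
"
```

```text
t 23.05 tcp [629.8 187.2 170.2] toolx [ 0.005  0.001 -1.   ] tooly [1.    0.024 0.005] jaw yaw deg 1.4 open 0.65 F [-0.1 -0.4  0.5] j6 0.16
[[0.0123, -0.0541, 0.0572], [0.0123, -0.0539, 0.0573], [0.0123, -0.0537, 0.0575], [0.0123, -0.0535, 0.0577], [0.0123, -0.0534, 0.0578]] turn 0.001
[[0.0123, -0.0532, 0.058], [0.0123, -0.053, 0.0582], [0.0123, -0.0528, 0.0583]] turn 0.001
```

>>> carry_out(grip=[-0.3,-0.3,-0.3,-0.3,-0.3], linear=[[0.012,-0.054,0.057],[0.012,-0.054,0.057],[0.012,-0.054,0.057],[0.012,-0.053,0.058],[0.012,-0.053,0.058]], turn=[0.001,0.001,0.001,0.001,0.001])

```text
t: 23.55
eef_pos: [496.0, 40.3, 136.4]
tcp_rot: [-1.535, 1.57, -3.097]
ft_force: [-0.3, -0.6, -0.5]
opening: 0.652
```

>>> carry_out(grip=[0.2,0.2,0.2,0.2,0.2], linear=[[0.012,-0.053,0.058],[0.012,-0.053,0.058],[0.012,-0.053,0.058],[0,0,0],[0,0,0]], turn=[0.001,0.001,0.001,0,0])

```text
t: 24.05
eef_pos: [418.5, -46.7, 119.0]
tcp_rot: [-1.776, 1.57, 2.933]
ft_force: [1.0, -0.2, 0.5]
opening: 0.401
```

```bash
python3 -c "
from h import *
snap('w11');plan([419.5,-46.7,17],0,3)
a=np.vstack([cv2.imread('pics/w10_raw.png')[90:290,100:400],cv2.imread('pics/w11_raw.png')[90:290,100:400]])
cv2.imwrite('pics/c1.png',cv2.resize(a,None,fx=1.5,fy=1.5,interpolation=cv2.INTER_CUBIC))
"
```

```text
t 24.1 tcp [419.  -46.3 119. ] toolx [ 0. -0. -1.] tooly [ 1.    -0.002  0.   ] jaw yaw deg -0.09 open 0.398 F [ 0.5 -0.4  0.6] j6 -0.27
[[0.068, 0.0003, 0.0003], [0.068, 0.0003, 0.0003], [0.068, 0.0003, 0.0003]] turn -0.0002
```

View pics/c1.png

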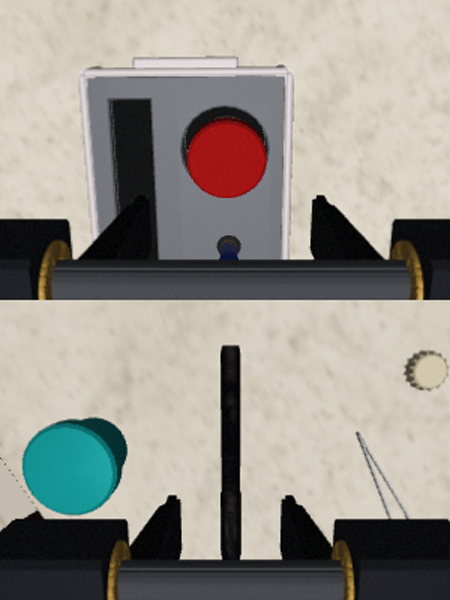

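Cup sits in its pocket. The pen is centred between the fingers (231 against midline 231) and straight.

>>> carry_out(grip=[0.2,0.2,0.2,0.2,0.2], linear=[[0.05,0,0],[0.07,0,0],[0.05,0,0],[0.025,0,0],[0.009,0,0]], turn=[0,0,0,0,0])

```text
t: 24.6
eef_pos: [418.9, -45.4, 15.8]
tcp_rot: [-1.799, 1.569, 2.914]
ft_force: [0.4, -0.8, -0.2]
opening: 0.395
```

>>> carry_out(grip=[1,1,1,1,1], linear=[[0,0,0],[0,0,0],[0,0,0],[0,0,0],[0,0,0]], turn=[0,0,0,0,0])

```text
t: 25.1
eef_pos: [419.0, -46.4, 17.7]
tcp_rot: [1.284, 1.569, -0.287]
ft_force: [-0.1, 1.7, 6.6]
opening: 0.128
```

```bash
python3 -c "
from h import *
i=load('w11')
print('pen +y end',p2w(i,254,120.7,10).round(1)); status()"
```

```text
pen +y end [419.   18.6  10. ]
t 25.1 tcp [419.  -46.4  17.7] toolx [ 0.001 -0.    -1.   ] tooly [ 1.    -0.001  0.001] jaw yaw deg -0.05 open 0.128 F [-0.1  1.7  6.6] j6 -0.27
```

>>> carry_out(grip=[1,1,1,1,1], linear=[[0,0,0],[-0.01,0,0],[-0.04,0,0],[-0.08,0,0],[-0.08,0,0]], turn=[0,0,0,0,0])

```text
t: 25.6
eef_pos: [418.1, -46.2, 123.4]
tcp_rot: [-1.775, 1.569, 2.937]
ft_force: [0.1, -0.3, -0.5]
opening: 0.125
```

```bash
python3 -c "
from h import *
status();plan([570,144.8,122],1.7,7)
"
```

```text
t 25.6 tcp [418.1 -46.2 123.4] toolx [-0.001  0.    -1.   ] tooly [ 1.    -0.001 -0.002] jaw yaw deg -0.06 open 0.125 F [ 0.1 -0.3 -0.5] j6 -0.27
[[0.0004, 0.0433, -0.0546], [0.0004, 0.0436, -0.0544], [0.0004, 0.0438, -0.0542], [0.0004, 0.0441, -0.0541], [0.0004, 0.0443, -0.0539]] turn -0.0014
[[0.0004, 0.0445, -0.0537], [0.0004, 0.0448, -0.0535]] turn -0.0014
```

>>> carry_out(grip=[1,1,1,1,1], linear=[[0,0.021,-0.027],[0,0.043,-0.055],[0,0.044,-0.054],[0,0.044,-0.054],[0,0.044,-0.054]], turn=[-0.0014,-0.0014,-0.0014,-0.0014,-0.0014])

```text
t: 26.1
eef_pos: [516.2, 77.7, 122.6]
tcp_rot: [1.149, 1.57, -0.401]
ft_force: [1.1, -0.7, -0.5]
opening: 0.131
```

>>> carry_out(grip=[1,1,1,1,1], linear=[[0,0.044,-0.054],[0,0.045,-0.054],[0,0.022,-0.027],[0,0,0],[0,0,0]], turn=[-0.0014,-0.0014,0,0,0])

```text
t: 26.6
eef_pos: [568.7, 145.2, 122.1]
tcp_rot: [-1.252, 1.57, -2.793]
ft_force: [-0.8, -0.8, 0.4]
opening: 0.122
```

```bash
python3 -c "
from h import *
snap('w12');plan([570,144.8,48],1.7,3)
a=cv2.imread('pics/w12_raw.png')[60:300,100:420]
cv2.imwrite('pics/c2.png',cv2.resize(a,None,fx=2.4,fy=2.4,interpolation=cv2.INTER_CUBIC))
"
```

```text
t 26.65 tcp [568.6 144.8 122.2] toolx [-0.001 -0.    -1.   ] tooly [ 1.     0.03  -0.001] jaw yaw deg 1.71 open 0.127 F [-0.1  0.1 -0.4] j6 0.11
[[0.0494, 0.0009, 0.0], [0.0494, 0.0009, 0.0], [0.0494, 0.0009, 0.0]] turn 0.0
```

View pics/c2.png

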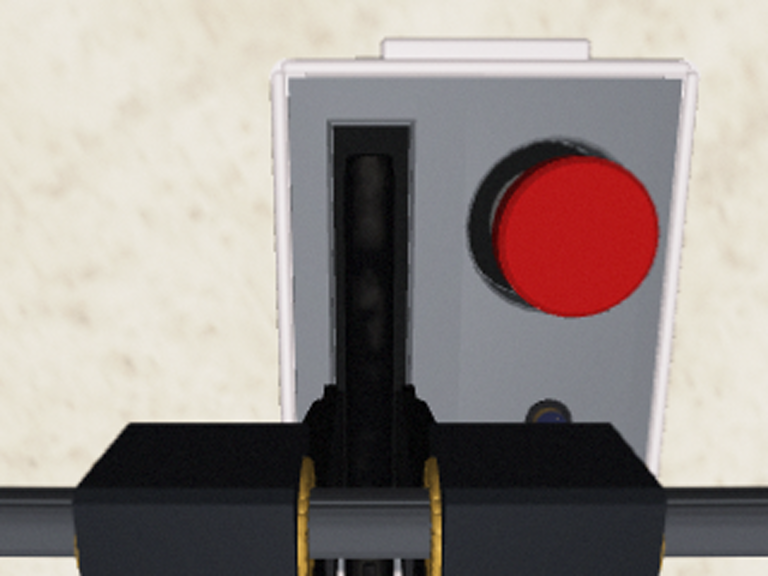

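Pen is above the groove (end at 368,155; groove middle 371) and the cup stands upright. I'll lower it, checking its tilt numerically.

```bash
python3 -c "
from h import *
i=load('w12')
p=np.array([568.7,144.8,122.2]);r=Rot.from_euler('z',1.7,degrees=True).as_matrix()
print('expect end (top edge z+12)',w2p(i,[p+r@[0,65,-6.],p+r@[0,65,-17.]]).round(1),'seen 253.3,124.6')
print('groove +y end',p2w(i,100+371/2.4,60+122/2.4,30).round(1),'expected y',145+73-1)
"
```

```text
expect end (top edge z+12) [[253.5 126.1]
 [253.5 125.4]] seen 253.3,124.6
groove +y end [567.4 218.1  30. ] expected y 217
```

>>> carry_out(grip=[1,1,1,1,1], linear=[[0.04,0.002,0],[0.05,0.001,0],[0.035,0,0],[0.015,0,0],[0,0,0]], turn=[0,0,0,0,0])

```text
t: 27.15
eef_pos: [570.3, 144.7, 51.6]
tcp_rot: [-1.38, 1.569, -2.922]
ft_force: [0.0, -0.6, 0.3]
opening: 0.126
```

```bash
python3 -c "
from h import *
status()"
```

```text
t 27.15 tcp [570.3 144.7  51.6] toolx [-0.002 -0.    -1.   ] tooly [ 1.     0.029 -0.002] jaw yaw deg 1.67 open 0.126 F [ 0.  -0.6  0.3] j6 0.11
```

>>> carry_out(grip=[1,1,1], linear=[[0.008,0,0],[0.004,0,0],[0,0,0]], turn=[0,0,0])

```text
t: 27.45
eef_pos: [571.0, 145.4, 46.4]
tcp_rot: [1.455, 1.57, -0.086]
ft_force: [0.1, 0.2, -0.3]
opening: 0.127
```

>>> carry_out(grip=[1,1], linear=[[0.002,0,0],[0,0,0]], turn=[0,0])

```text
t: 27.65
eef_pos: [570.9, 145.5, 45.3]
tcp_rot: [1.382, 1.57, -0.159]
ft_force: [-0.9, -0.4, -0.7]
opening: 0.125
```

Now release (about 3 mm of free fall) and rise.

>>> carry_out(grip=[0.4,0.4,0.4,0.4,0.4], linear=[[0,0,0],[0,0,0],[0,0,0],[0,0,0],[-0.02,0,0]], turn=[0,0,0,0,0])

```text
t: 28.15
eef_pos: [570.4, 145.4, 54.5]
tcp_rot: [-1.4, 1.569, -2.941]
ft_force: [-0.0, -0.5, -0.4]
opening: 0.302
```

>>> carry_out(grip=[-0.4,-0.4,-0.4,-0.4,-0.4], linear=[[-0.06,0,0],[-0.08,0,0],[-0.08,0,0],[-0.06,0,0],[0,0,0]], turn=[0,0,0,0,0])

```text
t: 28.65
eef_pos: [572.3, 145.7, 200.1]
tcp_rot: [1.669, 1.563, 0.129]
ft_force: [0.3, 0.3, -0.8]
opening: 0.658
```

```bash
python3 -c "
from h import *
snap('w13');plan([594.5,-55.5,200],0,6)
i=load('w1')
for z in (91,105): print('cap',p2w(i,525*S,139*S,z).round(1))
"
```

```text
t 28.7 tcp [571.5 145.6 197.6] toolx [ 0.004  0.    -1.   ] tooly [1.    0.03  0.004] jaw yaw deg 1.72 open 0.678 F [-0.1  0.2 -0. ] j6 0.11
[[-0.0008, 0.0057, 0.0672], [-0.0008, 0.006, 0.0672], [-0.0008, 0.0063, 0.0672], [-0.0008, 0.0067, 0.0671], [-0.0008, 0.007, 0.0671]] turn 0.0016
[[-0.0008, 0.0074, 0.0671]] turn 0.0016
cap [598.1 -54.2  91. ]
cap [594.6 -55.3 105. ]
```

>>> carry_out(grip=[-0.4,-0.4,-0.4,-0.4,-0.4], linear=[[0,0.006,0.067],[0,0.006,0.067],[0,0.006,0.067],[0,0.007,0.067],[0,0.007,0.067]], turn=[0.0016,0.0016,0.0016,0.0016,0.0016])

```text
t: 29.2
eef_pos: [589.7, -23.0, 194.1]
tcp_rot: [-1.686, 1.569, 3.031]
ft_force: [-0.0, -0.1, -0.1]
opening: 0.698
```

>>> carry_out(grip=[-0.4,-0.4,-0.4,-0.4], linear=[[0,0.007,0.067],[0,0,0],[0,0,0],[0,0,0]], turn=[0.0016,0,0,0])

```text
t: 29.6
eef_pos: [593.5, -54.4, 194.6]
tcp_rot: [-1.773, 1.57, 2.939]
ft_force: [-0.1, -0.2, 0.2]
opening: 0.699
```

```bash
python3 -c "
from h import *
snap('w14')
a=cv2.imread('pics/w14_raw.png'); 
cv2.imwrite('pics/c3.png',np.hstack([cv2.resize(cv2.imread('pics/w13_raw.png')[100:290,100:380],None,fx=1.4,fy=1.4),cv2.resize(a[100:290,120:400],None,fx=1.4,fy=1.4)]))
plan([594.5,-55.3,73],0,4)
"
```

```text
t 29.65 tcp [593.6 -54.2 194.8] toolx [-0.001  0.    -1.   ] tooly [ 1.     0.001 -0.001] jaw yaw deg 0.05 open 0.702 F [ 0.3  0.2 -0.3] j6 -0.2
[[0.0609, 0.0005, 0.0006], [0.0609, 0.0005, 0.0006], [0.0609, 0.0005, 0.0006], [0.0609, 0.0005, 0.0006]] turn 0.0001
```

View pics/c3.png

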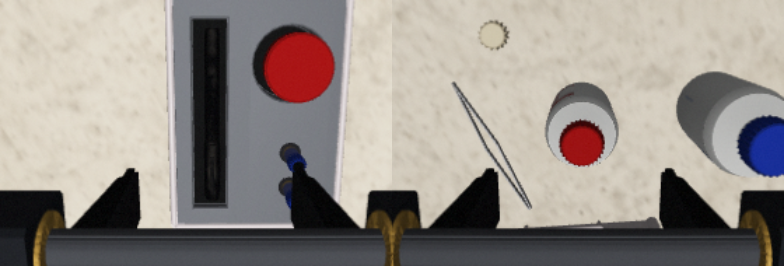

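Left half: the pen lies in its groove and the cup is seated. Right half: the small red-capped bottle is at (581,143), between the fingers (midline about 579). The larger blue-capped one is well to the right at (765,145).

```bash
python3 -c "
from h import *
i=load('w14');print(p2w(i,255,202.1,105).round(1))
a=cv2.imread('pics/w14_raw.png').astype(int); m=(a[...,2]>110)&(a[...,1]<60)&(a[...,0]<60); v,u=np.nonzero(m[100:290,120:400]); print('red centroid',p2w(i,u.mean()+120,v.mean()+100,105).round(1),len(u))
"
```

```text
[594.7 -52.9 105. ]
red centroid [594.9 -54.5 105. ] 631
```

>>> carry_out(grip=[-0.4,-0.4,-0.4,-0.4,-0.4], linear=[[0.05,0.002,0],[0.07,0,0],[0.07,0,0],[0.04,0,0],[0.013,0,0]], turn=[0,0,0,0,0])

```text
t: 30.15
eef_pos: [593.9, -54.0, 71.5]
tcp_rot: [-1.763, 1.567, 2.951]
ft_force: [-1.2, 0.0, 0.8]
opening: 0.7
```

>>> carry_out(grip=[1,1,1,1,1], linear=[[0,0,0],[0,0,0],[0,0,0],[0,0,0],[0,0,0]], turn=[0,0,0,0,0])

```text
t: 30.65
eef_pos: [595.4, -55.2, 74.8]
tcp_rot: [1.383, 1.569, -0.188]
ft_force: [-0.5, 1.4, 7.2]
opening: 0.498
```

```bash
python3 -c "
from h import *
status()"
```

```text
t 30.65 tcp [595.4 -55.2  74.8] toolx [ 0.002 -0.    -1.   ] tooly [ 1.    -0.     0.002] jaw yaw deg -0.01 open 0.498 F [-0.5  1.4  7.2] j6 -0.2
```

>>> carry_out(grip=[1,1,1,1,1], linear=[[-0.004,0,0],[-0.016,0,0],[-0.04,0,0],[-0.05,0,0],[-0.03,0,0]], turn=[0,0,0,0,0])

```text
t: 31.15
eef_pos: [595.2, -55.3, 145.7]
tcp_rot: [1.296, 1.569, -0.275]
ft_force: [-0.0, 0.5, -1.4]
opening: 0.501
```

>>> carry_out(grip=[1,1], linear=[[-0.01,0,0],[0,0,0]], turn=[0,0])

```text
t: 31.35
eef_pos: [595.0, -55.2, 149.3]
tcp_rot: [1.294, 1.57, -0.277]
ft_force: [-0.5, 0.9, -0.4]
opening: 0.499
```

```bash
python3 -c "
from h import *
print('pocket w8',p2w(load('w8'),388.5*S,151.5*S,30).round(1),'w7',p2w(load('w7'),397*S,154*S,30).round(1))
status();plan([553.9,-196.8,147],0,6)
"
```

```text
pocket w8 [ 552.8 -197.2   30. ] w7 [ 553.3 -197.    30. ]
t 31.35 tcp [595.  -55.2 149.3] toolx [ 0.001 -0.    -1.   ] tooly [ 1.    -0.     0.001] jaw yaw deg -0.01 open 0.499 F [-0.5  0.9 -0.4] j6 -0.2
[[0.0008, -0.0137, 0.0472], [0.0008, -0.0137, 0.0472], [0.0008, -0.0137, 0.0472], [0.0008, -0.0137, 0.0472], [0.0008, -0.0137, 0.0472]] turn -0.0
[[0.0008, -0.0137, 0.0472]] turn -0.0
```

>>> carry_out(grip=[1,1,1,1,1], linear=[[0,-0.004,0.012],[0,-0.009,0.03],[0,-0.013,0.045],[0,-0.015,0.052],[0,-0.015,0.052]], turn=[-0.003,-0.003,-0.003,-0.003,-0.003])

```text
t: 31.85
eef_pos: [568.3, -152.3, 147.5]
tcp_rot: [-1.905, 1.569, 2.855]
ft_force: [0.1, -0.3, -0.0]
opening: 0.508
```

>>> carry_out(grip=[1,1,1,1,1], linear=[[0,-0.013,0.045],[0,-0.009,0.03],[0,-0.005,0.018],[0,0,0],[0,0,0]], turn=[-0.003,0,0,0,0])

```text
t: 32.35
eef_pos: [558.1, -197.9, 148.4]
tcp_rot: [-2.249, 1.57, 2.52]
ft_force: [0.0, 0.7, -2.2]
opening: 0.497
```

>>> carry_out(grip=[1,1,1], linear=[[0,0,0],[0,0,0],[0,0,0]], turn=[0,0,0])

```text
t: 32.65
eef_pos: [558.2, -197.9, 148.6]
tcp_rot: [0.404, 1.571, -1.109]
ft_force: [0.6, 0.4, -1.3]
opening: 0.499
```

```bash
python3 -c "
from h import *
snap('w15');plan([553.4,-197,100],None,3)
i=load('w15');p,R=tool()
a=cv2.imread('pics/w15_raw.png').astype(int); m=(a[...,2]>100)&(a[...,1]<60)&(a[...,0]<60); n,l,s,c=cv2.connectedComponentsWithStats(m.astype('uint8')); 
for k in range(1,n):
    if s[k,4]>30: print('red blob',c[k].round(1),s[k])
P=p+np.array([0,0,105-74.]); print('cap predicted',w2p(i,[P]).round(1),'visible bottom edge?')
print('cap ring',w2p(i,[P+[13,0,0],P-[13,0,0],P+[0,13,0],P-[0,13,0]]).round(1).tolist())
"
```

```text
t 32.7 tcp [ 558.2 -198.   148.7] toolx [ 0. -0. -1.] tooly [0.998 0.057 0.   ] jaw yaw deg 3.27 open 0.501 F [ 0.3  0.1 -1.4] j6 -0.51
[[0.0324, -0.0032, -0.0009], [0.0324, -0.0032, -0.0009], [0.0324, -0.0032, -0.0009]] turn 0.0
red blob [253.8 258. ] [232 252  44  11 343]
red blob [249.6 297.6] [232 293  40  17 260]
cap predicted [[253.5 279.1]] visible bottom edge?
cap ring [[282.8, 280.6], [224.0, 277.6], [255.2, 252.0], [251.8, 304.8]]
```

Cap seen exactly where predicted (v 252), so the bottle hangs upright. Correct laterally and lower.

>>> carry_out(grip=[1,1,1,1,1], linear=[[0.01,-0.005,-0.001],[0.025,-0.005,-0.001],[0.03,0,0],[0.022,0,0],[0.01,0,0]], turn=[0,0,0,0,0])

```text
t: 33.2
eef_pos: [552.6, -197.5, 98.9]
tcp_rot: [-2.023, 1.569, 2.746]
ft_force: [0.1, 0.6, -0.5]
opening: 0.503
```

>>> carry_out(grip=[1,1], linear=[[0.008,0,0],[0,0,0]], turn=[0,0])

```text
t: 33.4
eef_pos: [553.0, -197.7, 95.9]
tcp_rot: [-1.84, 1.57, 2.929]
ft_force: [0.7, 0.3, -2.3]
opening: 0.501
```

```bash
python3 -c "
from h import *
status()"
```

```text
t 33.4 tcp [ 553.  -197.7   95.9] toolx [-0.  0. -1.] tooly [ 0.998  0.056 -0.   ] jaw yaw deg 3.23 open 0.501 F [ 0.7  0.3 -2.3] j6 -0.51
```

>>> carry_out(grip=[1,1,1,1], linear=[[0.01,0,-0.001],[0.008,0,0],[0.005,0,0],[0,0,0]], turn=[0,0,0,0])

```text
t: 33.8
eef_pos: [552.9, -197.2, 84.3]
tcp_rot: [-1.95, 1.57, 2.818]
ft_force: [-0.8, -0.6, -0.9]
opening: 0.503
```

>>> carry_out(grip=[1,1], linear=[[0.003,0,0],[0,0,0]], turn=[0,0])

```text
t: 34.0
eef_pos: [553.0, -197.2, 83.1]
tcp_rot: [-0.175, 1.571, -1.69]
ft_force: [0.2, 0.1, -0.9]
opening: 0.5
```

>>> carry_out(grip=[1,1,1,1], linear=[[0.002,0,0],[0,0,0],[0.002,0,0],[0,0,0]], turn=[0,0,0,0])

```text
t: 34.4
eef_pos: [553.1, -197.3, 82.8]
tcp_rot: [0.846, 1.57, -0.668]
ft_force: [-6.3, 0.6, 18.1]
opening: 0.499
```

Floor contact (18 N). Ease back 1 mm, release and rise.

>>> carry_out(grip=[1,-0.3,-0.3,-0.3,-0.3], linear=[[-0.002,0,0],[0,0,0],[0,0,0],[0,0,0],[0,0,0]], turn=[0,0,0,0,0])

```text
t: 34.9
eef_pos: [553.0, -197.2, 82.0]
tcp_rot: [-1.718, 1.571, 3.051]
ft_force: [1.0, 0.6, 0.3]
opening: 0.647
```

>>> carry_out(grip=[-0.3,-0.3,-0.3,-0.3,-0.3], linear=[[-0.02,0,0],[-0.04,0,0],[-0.06,0,0],[-0.07,0,0],[-0.06,0,0]], turn=[0,0,0,0,0])

```text
t: 35.4
eef_pos: [553.0, -197.2, 209.5]
tcp_rot: [0.982, 1.57, -0.533]
ft_force: [0.5, -0.3, 0.6]
opening: 0.648
```

>>> carry_out(grip=[-0.3,-0.3,-0.3,-0.3,-0.3], linear=[[-0.04,0,-0.05],[0,0,-0.06],[0,0,-0.05],[0,0,0],[0,0,0]], turn=[0,0,0,0,0])

```text
t: 35.9
eef_pos: [548.6, -117.2, 227.8]
tcp_rot: [0.899, 1.57, -0.614]
ft_force: [1.1, 0.0, 0.3]
opening: 0.649
```

```bash
python3 -c "
from h import *
snap('w16'); snap('s2','scene'); snap('t2','top')
w=cv2.imread('pics/w16_raw.png')[0:270,:]; s=cv2.imread('pics/s2_raw.png')[90:290,130:330]; t=cv2.imread('pics/t2_raw.png')[110:250,80:380]
A=cv2.resize(w,(512,270)); B=cv2.resize(s,(288,288)); C=cv2.resize(t,(600,280))
o=np.zeros((600,800,3),'uint8'); o[:270,:512]=A; o[:288,512:800]=B; o[300:580,:600]=C; cv2.imwrite('pics/c4.png',o)
"
```

```text
t 35.95 tcp [ 548.7 -117.8  227.5] toolx [ 0.001 -0.    -1.   ] tooly [0.998 0.057 0.001] jaw yaw deg 3.24 open 0.649 F [-1.5 -0.1 -0.4] j6 -0.39
t 36.0 tcp [ 548.6 -118.   227.3] toolx [ 0. -0. -1.] tooly [0.998 0.056 0.   ] jaw yaw deg 3.21 open 0.653 F [ 0.2 -0.1 -0.8] j6 -0.39
t 36.05 tcp [ 548.6 -118.2  227.2] toolx [ 0. -0. -1.] tooly [0.998 0.056 0.   ] jaw yaw deg 3.19 open 0.651 F [0.8 0.1 0.5] j6 -0.39
```

View pics/c4.png

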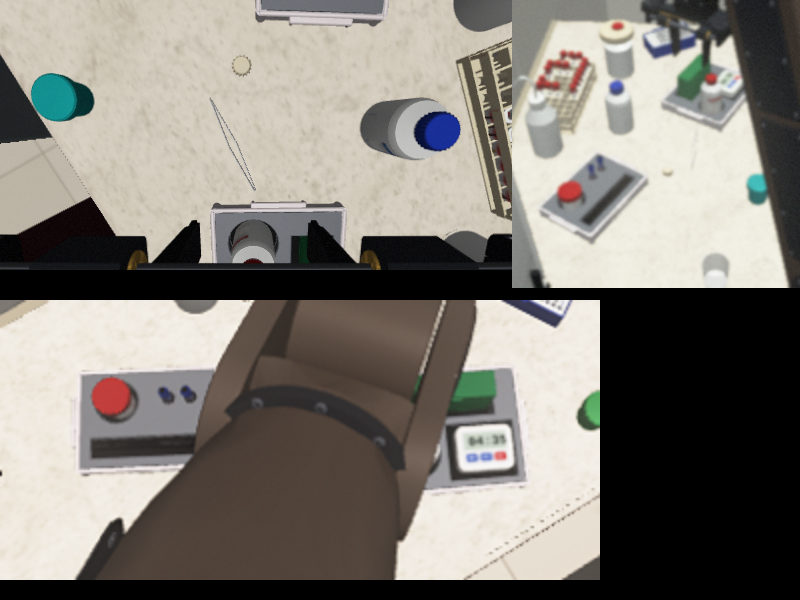

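All five things look seated: the bottle is upright in its pocket with its body in the round hole, and the blue-capped bottle is unmoved. One last numeric check of the bottle from a clearer view.

>>> carry_out(grip=[-0.3,-0.3,-0.3,-0.3], linear=[[-0.02,0,-0.06],[0,0,-0.06],[0,0,-0.04],[0,0,0]], turn=[0,0,0,0])

```text
t: 36.45
eef_pos: [543.9, -36.4, 237.1]
tcp_rot: [-2.151, 1.571, 2.619]
ft_force: [0.2, -0.6, 0.4]
opening: 0.65
```

>>> carry_out(grip=[-0.3,-0.3], linear=[[0,0,0],[0,0,0]], turn=[0,0])

```text
t: 36.65
eef_pos: [544.2, -38.6, 237.0]
tcp_rot: [-0.638, 1.571, -2.153]
ft_force: [0.0, -0.2, -0.4]
opening: 0.651
```

```bash
python3 -c "
from h import *
snap('w17')
def cap(f,z,col):
    i=load(f);a=cv2.imread(f'pics/{f}_raw.png').astype(int); o=[c for c in (0,1,2) if c!=col]
    m=(a[...,col]>100)&(a[...,o[0]]<75)&(a[...,o[1]]<75); n,l,s,c=cv2.connectedComponentsWithStats(m.astype('uint8'))
    for k in range(1,n):
        if s[k,4]>200: print(f,s[k].tolist(),p2w(i,*c[k],z).round(1))
cap('w17',113,2); cap('w1',125,0); cap('w17',125,0); cap('w16',125,0)
print('expected small bottle ~ 553.4 -197')
"
```

```text
t 36.7 tcp [544.1 -38.6 237. ] toolx [-0. -0. -1.] tooly [ 0.998  0.055 -0.   ] jaw yaw deg 3.16 open 0.65 F [0.2 0.5 0.5] j6 -0.25
w1 [437, 66, 32, 34, 792] [698.8 -51.1 125. ]
w17 [408, 204, 32, 32, 753] [699.1 -51.  125. ]
w16 [425, 114, 35, 37, 999] [699. -51. 125.]
expected small bottle ~ 553.4 -197
```

```bash
python3 -c "
from h import *
snap('s3','scene'); i=load('s3'); a=cv2.imread('pics/s3_raw.png').astype(int)
m=(a[...,2]>110)&(a[...,1]<75)&(a[...,0]<75); n,l,s,c=cv2.connectedComponentsWithStats(m.astype('uint8'))
q=w2p(i,[[553.4,-197,106],[628.7,187,52]]); print('predicted cap,lid',q.round(1))
for k in range(1,n):
    if s[k,4]>15 and np.abs(q-c[k]).sum(1).min()<30: print(c[k].round(1),s[k].tolist())
print(env.job_done())
"
```

```text
t 36.75 tcp [544.1 -38.5 237. ] toolx [-0. -0. -1.] tooly [ 0.998  0.055 -0.   ] jaw yaw deg 3.16 open 0.651 F [-0.3  0.5  0. ] j6 -0.25
predicted cap,lid [[268.1 144.9]
 [169.8 222.8]]
[267.5 144.5] [264, 142, 7, 6, 33]
[169.9 223.2] [163, 217, 16, 13, 161]
the job is handed in; nothing more can be done
None
```

I made up both kits and handed the job in at about 37 s of the 122 s allowed. No verdict came back, so the result rests on my own checks.

- **Staining kit:** the slide box stands in the long slot, the timer lies face up in its recess, and the small red-capped bottle stands upright in the round pocket. The bottle went in last.
- **Specimen kit:** the red-lidded cup stands in its round pocket and the pen lies in its groove. I released the pen about 3 mm above the groove floor because the fingers are too wide to enter it. The timer was let go about 2 mm above its floor for the same reason. Both are well under the drop limit.

**Last checks**
- The wrist pictures showed the box, timer, cup and pen inside their pockets.
- In the scene camera, the bottle cap and cup lid were within about 1 pixel of where a seated bottle and cup should appear (roughly 2–3 mm).
- The larger blue-capped bottle measured the same before and after, to within 0.3 mm.

**What did not go cleanly**
- The last wrist view could not see the small bottle, because the gripper bar hid it. Its final check rests on the scene camera and the floor contact.
- The small bottle met its pocket floor at 18 N. I backed off 1 mm before opening the fingers.

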